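# Stack the washed sample totes off the draining rack

## Task

Two washed sample totes are draining on the sloping wire rack. Take them off and stack them, one on top of the other, on the third tote, which stands empty on the bench, turning each one end for end to the tote under it, so that it stands level on that tote's ledges instead of dropping down inside and jamming wet. Lower them into place rather than letting them fall, keep the bench tote where it stands, and do not disturb the bottles, the jar or the beaker.

Things in the scene. Friction and masses are not known exactly. Their poses are not given: they have to be found in the camera images.
- tote_bench: Bottom tote, empty, level on the bench at any yaw. All 3 totes are alike: white plastic stack-and-nest totes, 197 (x) x 140 (y) x 75 mm high (z, open top), 0.2 to 0.45 kg. Origin: centre of underside. +x: HANDLE end (full-height wall, deep grip rim). -x: POURING end (wall scooped down to 47 mm over the middle 70 mm). Floor 164 x 88 x 3 mm; ends lean out 8 deg, sides 6 deg.
- tote_a: A washed tote, same shape and axes as tote_bench, underside on the rack's 30 deg slope, handle end uphill, pouring end down by the stop. Outside each long side of every tote are two hollow pillars at x = +62 and -21 mm with flat feet at z = 0 (26 mm long, y = 44 to 56 mm); inside they are open channels, 38 mm wide.
- tote_b: The other washed tote, same shape and axes, beside tote_a on the rack, 8 to 24 mm between their rims, lying the same way. Put on another tote the same way round, a tote's feet drop down the channels and it nests, about 30 mm above; turned 180 deg, the feet stand on the ledges.
- tote_bench_handle (a point): Top of tote_bench's handle-end rim, mid-width: x = 93.5, y = 0, z = 75 mm in its frame. Grip here: the rim is 9.5 mm thick (x = 89 to 98.5 mm) at the top; outer face upright from z = 53 to 75 mm; inner face leans to x = 86.5 mm at z = 53; both faces are clear beside the rim, inside down to the floor.
- tote_a_handle (a point): The same point on tote_a. Inside each long side of every tote, ledges at z = 63 mm run from y = 47 to 61.5 mm, cut only by the channels. The side rim is y = 61.5 to 70 mm, z = 59 to 75 mm; at a channel it too can be gripped: the channel's wall below it leans in to y = 57.5 mm at z = 45 mm.
- tote_b_handle (a point): The same point on tote_b. A rightly stacked tote has its origin 63 mm straight above the origin of the one below, with about 5 mm of play each way inside the lower rim, and its handle end over the lower one's pouring end.
- rack: Fixed steel wire draining rack, 215 (x) x 340 mm (y). Origin: centre of its underside. The slope rises 30 deg towards its +x: 85 mm high at the origin, 40 mm at the foot, 138 mm at the top edge. A stop 16 mm proud runs along the foot; nothing stands beyond the top edge. The totes lie side by side at y = about +78 (tote_a) and -78 mm (tote_b), their rims up to 200 mm above the bench.
- amber_bottle: Bystander: amber glass reagent bottle, 72 mm across, 175 mm tall, origin at the centre of its base; stands beside the long -y side of the bench tote, 29 to 46 mm off it.
- white_jar: Bystander: white plastic screw-cap jar, 76 mm across, 100 mm tall, origin at the centre of its base; stands beside the long +y side of the bench tote, 27 to 44 mm off it.
- beaker: Bystander: glass beaker, 68 mm across, 85 mm tall, origin at the centre of its base; stands between rack and bench tote, nearer the robot.
- solvent_bottle: Bystander: aluminium solvent bottle, 88 mm across, 220 mm tall, origin at the centre of its base; stands in the way between rack and bench tote.
Not all that is in view belongs to the job. What is shaped like the tote_bench but yellow is not meant. What is shaped like the tote_b but red is not meant.

How it is judged:
At the end, for the whole second after the job is handed in: Both washed totes stand stacked on the bench tote, in either order: each with its origin 58 to 68 mm above and within 12 mm of centre of the tote under it, its handle end over that tote's pouring end, level within 0.06 rad, at rest; the bench tote within 30 mm of where it stood (((horizontal distance between tote_a and tote_bench below 0.012 m and z of tote_a in the frame of tote_bench between 0.058 and 0.068 m and x of tote_a_handle in the frame of tote_bench below -0.08 m and angle between each of tote_a, tote_b's own z axis and vertical below 0.06 rad and horizontal distance between tote_b and tote_a below 0.012 m and z of tote_b in the frame of tote_a between 0.058 and 0.068 m and x of tote_b_handle in the frame of tote_a below -0.08 m) or (horizontal distance between tote_b and tote_bench below 0.012 m and z of tote_b in the frame of tote_bench between 0.058 and 0.068 m and x of tote_b_handle in the frame of tote_bench below -0.08 m and angle between each of tote_b, tote_a's own z axis and vertical below 0.06 rad and horizontal distance between tote_a and tote_b below 0.012 m and z of tote_a in the frame of tote_b between 0.058 and 0.068 m and x of tote_a_handle in the frame of tote_b below -0.08 m)) and linear speed of each of tote_a, tote_b, tote_bench below 0.02 m/s and distance of tote_bench from where it was at the start of the episode below 0.03 m and angle between tote_bench's own z axis and vertical below 0.06 rad); the robot touches nothing.
It fails at once if a tote falls free (dropped from more than about 15 mm) ((linear speed of tote_a above 0.55 m/s and contact force between tote_a and anything else below 0.05 N) or (linear speed of tote_b above 0.55 m/s and contact force between tote_b and anything else below 0.05 N)).
It fails at once if the bench tote is pushed more than 30 mm from where it stood (distance of tote_bench from where it was at the start of the episode above 0.03 m).
It fails at once if a bystander (bottles, jar, beaker) is moved more than 20 mm or tipped (distance of any of amber_bottle, solvent_bottle, white_jar, beaker from where it was at the start of the episode above 0.02 m or angle between any of amber_bottle, solvent_bottle, white_jar, beaker's own z axis and vertical above 0.35 rad).
It also fails if it takes over 61 s, if anything falls off the work surface, if the arm or the gripper's body presses on something with over 40 N, if the wrist force passes 120 N, or if a joint passes its speed limit or range.

## Robot

A 6-joint arm with a two-finger parallel gripper is mounted at the origin on the work surface. World frame = base frame: x ahead of the robot, y to its left, z up, the work surface at z = 0. Lengths are in m, angles in rad, forces in N, time in s.
With the tool pointing down it reaches from about 0.25 to 0.775 m from the base axis. Payload 4 kg.
Tool frame: the origin (TCP) lies midway between the tips of the shut fingers; the grasp point (between the pads) lies 19 mm behind it; z points along the fingers, x is the direction in which the jaws open and shut, and the axes are right-handed (so a half turn about z gives the same grasp; the last joint's range is limited). The gripper opens to 85 mm and grips with 20 to 120 N. Pads are 22 mm wide; open, the fingers measure 114 mm over their backs; the gripper's body (76 mm by 85 mm) begins 54 mm behind the grasp point. The pads swing forward as they close: fully open they stand 13 mm farther back than shut.
Start: joints at [-1.301, 0.087, 1.371, -0, 1.684, -0.103], TCP at [0.2, -0.512, 0.231] pointing down, gripper open.
Joint ranges: [-3.1, 3.1], [-0.76, 2.03], [0.27, 2.55], [-1.08, 4.22], [0.17, 2.65], [-2.57, 2.57]. Speed limits (rad/s): [2.79, 2.79, 3.14, 3.14, 3.14, 3.14].

## Interface

Orientations are given as a rotation vector (axis times angle).
In Python, from plant import readout, read_camera, camera_model, arm, masks_of, spot_point gives the robot as it stands. The module is installed in compiled form; this text tells all that it offers.
- The arm moves only by the tool carry_out, never from a script. Its argument "targets" is a list of rows, each an object of numbers: "hand": the closure, from -1 (fully open) to 1 (shut); "x", "y", "z": the shift along the tool's x, y, z in m; "twist": the turn about the tool's z in degrees. In form: [{"hand": .., "x": .., "y": .., "z": .., "twist": ..}, ...]. A call has exactly 5 rows; each row shifts and turns the commanded pose from where the row before left it, along the tool's axes as they then stand; what a row does not reach is not made up. A row lasts 1/12 s, in which the tool goes at most 41.7 mm and 7.16 degrees, less where a joint would pass 70% of its speed; a pose out of reach is approached as far as the arm can. A call with a gripper value outside its range is refused whole. The fingers move at their own pace and stop on an object; the grip force is fixed at half the most. Time passes only in rows, so rows that do not move let the fingers close, or fill a call up. It gives the time, the measured TCP pose, the force and the opening at its end, in the units of the state.
- readout.get_state(): the state, without advancing time (a new reading comes with each control period).
- read_camera(name): name is "scene" or "top" or "wrist"; returns (picture, depth): 400x640x3 uint8, blue, green, red; 400x640 float32, m along the optical axis (not along the pixel's ray), 0 where there is no reading.
- camera_model(name): a dict with "K" (3x3 intrinsics, pixels), "k1" (the pictures are not rectified: a ray, as slopes to the right and down, at radius r is drawn at 1 + k1 r^2 times it, then the intrinsics apply), "eye" and "attitude" of the camera in the world; the wrist camera has in their place "mount" (4x4, takes a point from camera to tool coordinates, whose origin is the TCP and whose axes are the tool frame's). Camera axes: x right, y down, z forward; pixel columns grow to the right and rows downward; lengths in m; the calibration is good to about 2 mm. A picture is of the moment at which its call begins: read the wrist's pose just before it. camera_model takes no time and is no camera call.
- arm.sign_off(): hands the job in, once; it reports no verdict.
Trained networks look in the newest picture that a camera, given by its name, has taken for a name from the list of things; names that differ only in an ending like _2 or _b are one class to them, and where a whole thing is asked for, a point or a joint stands for the part that bears it (a point fixed in the world has none). Each returns a list of dicts, best first, with "confidence" (0 to 1); they miss things now and then, are a little off and sometimes report something else, mostly with a low value. They report only what shows in the picture. A call takes as long as a camera call. They do not tell look-alikes from the thing itself.
- masks_of(camera, target): "mask" (400x640 bool, what is visible of it) and "extent" ([left, top, right, bottom] in pixels, round what is visible of it).
- spot_point(camera, target): "point" ([column, row] in pixels: a listed point, or the origin of a listed thing).
The state is a dict: "t": time; "joint_pos": joint angles; "joint_velocities": joint speeds; "tau": joint torques, N m; "position": TCP position; "orientation": TCP orientation; "ft_force": force on the tool from outside, world axes, zero at the start; "torque": the same for the moment, N m; "grip_width": opening from 0.0 (shut) to 1.0 (fully open).
Only numpy, scipy, OpenCV 4.12 (cv2) and the standard library are available. Lean on these libraries where they do the work, as an engineer would, in place of code of your own. Each camera call takes 0.05 s, during which the arm holds its last target.

## Working session

There is one attempt and no reset: what is moved stays moved. The work goes in short steps, Python scripts to look and compute and a tool call to move; the robot and the scene stay as the last step left them, time stands still between calls to the robot, and variables do not carry over. Pictures are saved under pics/ and viewed, and the job is handed in when it is done.

Besides the shell and the picture viewer there is one more tool, called after "Emit:" by a JSON object that holds its "method" and its "body". carry_out: Moves the arm, as the interface text tells. Its arguments: {"type":"object","properties":{"targets":{"type":"array","items":{"type":"object","properties":{"hand":{"type":"number"},"x":{"type":"number"},"y":{"type":"number"},"z":{"type":"number"},"twist":{"type":"number"}}}}},"required":["targets"]}

```bash
mkdir -p pics
cat > look.py <<'E'
import sys,cv2,json
from plant import *
n=sys.argv[1]; 
im,d=read_camera(n); cv2.imwrite('pics/%s.png'%sys.argv[2],im)
import numpy as np; np.save('pics/%s_d.npy'%sys.argv[2],d)
E
python3 look.py scene s0; python3 look.py top t0; python3 -c "
from plant import *
print(readout.get_state())
for n in ['scene','top','wrist']: print(n,camera_model(n))"
```

```text
{'t': 0.1, 'joint_pos': array([-1.30109155e+00,  8.78974270e-02,  1.37210598e+00,  4.21686867e-05,
        1.68361286e+00, -1.03122890e-01]), 'joint_velocities': array([ 5.01265784e-04, -3.84657248e-03, -2.15196831e-03, -3.27114201e-04,
       -2.80471043e-05, -2.40177982e-04]), 'tau': array([ 3.15191821e-03, -3.53013396e+01, -3.14219928e+01,  2.35993429e-05,
        7.90198945e-03,  1.50777345e-05]), 'position': array([ 0.20021421, -0.51178218,  0.2302458 ]), 'orientation': array([-2.59356624e+00,  1.77048074e+00,  2.38335408e-03]), 'ft_force': array([ 0.15874671,  0.48463864, -0.22805479]), 'torque': array([ 0.0028172 ,  0.01527518, -0.00320163]), 'grip_width': 1.001521794535735}
scene {'K': array([[382.57934099,   0.        , 317.81995139],
       [  0.        , 382.57934099, 200.36401309],
       [  0.        ,   0.        ,   1.        ]]), 'k1': 0.002318893847578791, 'eye': array([1.44179498, 0.04709242, 0.75394916]), 'attitude': array([-1.59768705, -1.64575966,  0.88605569])}
top {'K': array([[476.78996116,   0.        , 315.38315177],
       [  0.        , 476.78996116, 194.36551513],
       [  0.        ,   0.        ,   1.        ]]), 'k1': 0.0033982973100739958, 'eye': array([ 3.35783472e-01, -4.19463459e-06,  1.52267502e+00]), 'attitude': array([-2.16925765,  2.15871079, -0.07706536])}
wrist {'K': array([[288.67327621,   0.        , 323.00969962],
       [  0.        , 288.67327621, 195.65833975],
       [  0.        ,   0.        ,   1.        ]]), 'k1': -0.03857484264293285, 'mount': array([[ 9.99999568e-01,  9.03950988e-04,  2.15401175e-04,
        -1.12362042e-04],
       [-9.28189549e-04,  9.60516972e-01,  2.78219848e-01,
        -7.02016005e-02],
       [ 4.46006220e-05, -2.78219928e-01,  9.60517397e-01,
        -1.42987950e-01],
       [ 0.00000000e+00,  0.00000000e+00,  0.00000000e+00,
         1.00000000e+00]])}
```

View pics/s0.png

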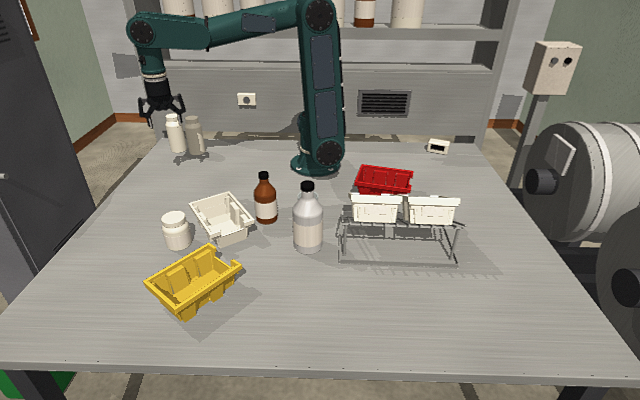

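View pics/t0.png

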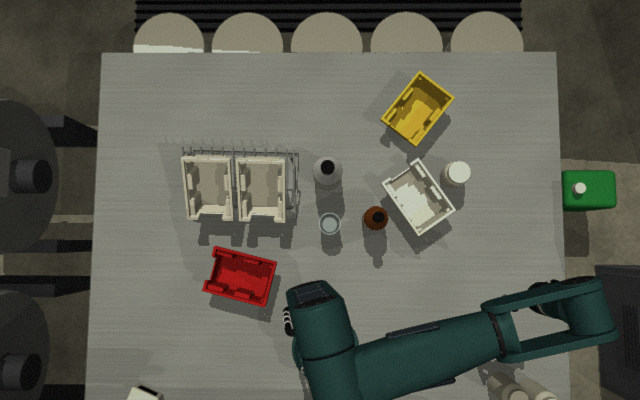

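```bash
cat > h.py <<'E'
import cv2,numpy as np
from plant import *
from scipy.spatial.transform import Rotation as R
def unproj(n,uv,d):
    m=camera_model(n);K=m['K'];uv=np.atleast_2d(np.asarray(uv,float));d=np.atleast_1d(d)
    xd=(uv[:,0]-K[0,2])/K[0,0];yd=(uv[:,1]-K[1,2])/K[1,1]
    x,y=xd.copy(),yd.copy()
    for _ in range(10):
        f=1+m['k1']*(x*x+y*y);x=xd/f;y=yd/f
    p=np.c_[x*d,y*d,d]
    if 'mount' in m:
        s=readout.get_state();p=p@m['mount'][:3,:3].T+m['mount'][:3,3]
        return p@R.from_rotvec(s['orientation']).as_matrix().T+s['position']
    return p@R.from_rotvec(m['attitude']).as_matrix().T+m['eye']
def cloud(n,d):
    v,u=np.mgrid[0:400,0:640];uv=np.c_[u.ravel(),v.ravel()]
    return unproj(n,uv,d.ravel()).reshape(400,640,3)
E
cat > a.py <<'E'
from h import *
im=cv2.imread('pics/t0.png');d=np.load('pics/t0_d.npy')
C=cloud('top',d);np.save('C.npy',C)
a=cv2.resize(im[145:250,370:480],None,fx=5,fy=5);cv2.imwrite('pics/t0b.png',a)
a=cv2.resize(im[140:240,165:305],None,fx=5,fy=5);cv2.imwrite('pics/t0r.png',a)
masks=masks_of('top','tote_bench')
for m in masks: print(m['confidence'],m['extent'])
for t in ['tote_bench_handle','tote_bench','amber_bottle','white_jar','beaker','solvent_bottle','rack']:
    for s in spot_point('top',t):
        u,v=map(int,np.round(s['point'])); print(t,round(s['confidence'],2),s['point'],C[v,u].round(3))
E
python3 a.py
```

```text
0.79 [381.8, 155.4, 455.8, 235.2]
0.75 [378.4, 71.0, 453.2, 146.3]
0.48 [319.1, 214.5, 342.2, 232.8]
tote_bench_handle 0.77 [437.1, 82.3] [ 0.843 -0.359  0.01 ]
tote_bench_handle 0.75 [437.3, 221.7] [ 0.387 -0.336  0.077]
tote_bench 0.85 [413.4, 114.4] [ 0.738 -0.281  0.008]
tote_bench 0.75 [413.5, 196.6] [ 0.47  -0.283 -0.002]
amber_bottle 0.65 [375.1, 221.6] [ 0.384 -0.143  0.143]
white_jar 0.59 [323.7, 177.0] [0.512 0.005 0.165]
white_jar 0.58 [452.1, 174.1] [ 0.529 -0.376  0.107]
beaker 0.85 [329.9, 224.3] [ 0.382 -0.014  0.012]
solvent_bottle 0.88 [326.5, 178.8] [ 0.506 -0.001  0.164]
rack 0.86 [245.9, 183.3] [0.497 0.234 0.136]
rack 0.27 [204.8, 160.8] [0.552 0.341 0.198]
```

View pics/t0b.png

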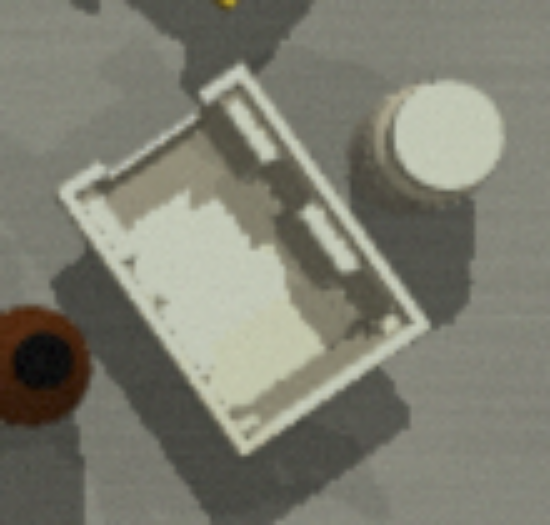

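View pics/t0r.png

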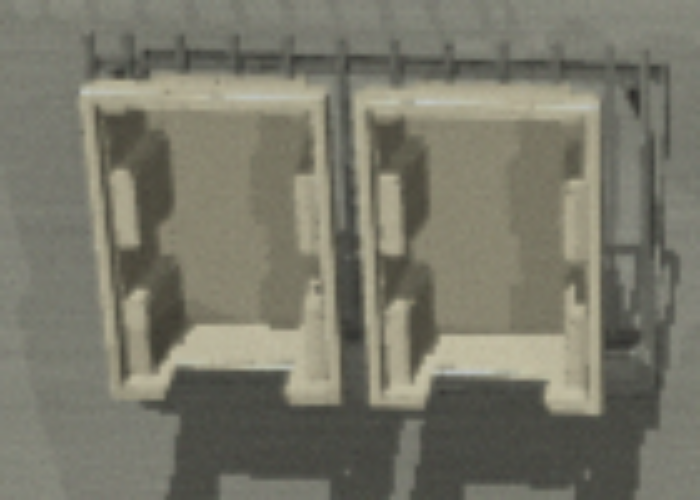

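```bash
cat > b.py <<'E'
from h import *
C=np.load('C.npy')
def sel(r0,r1,c0,c1,z0,z1):
    P=C[r0:r1,c0:c1].reshape(-1,3);return P[(P[:,2]>z0)&(P[:,2]<z1)]
P=sel(150,240,375,460,0.066,0.085)
# drop jar by radius about (0.53,-.376)
P=P[np.hypot(P[:,0]-.529,P[:,1]+.38)>.05]
r=cv2.minAreaRect(P[:,:2].astype(np.float32)*1000);print(r,len(P),P[:,2].mean())
for n,(c0,c1) in dict(a=(176,233),b=(235,290)).items():
    Q=C[140:235,c0:c1].reshape(-1,3);Q=Q[(Q[:,2]>.04)&(Q[:,2]<.23)]
    # rim plane: z = z0+tan30*(x); take top layer
    h=Q[:,2]*np.cos(np.pi/6)-Q[:,0]*np.sin(np.pi/6)
    top=np.percentile(h,99);print(n,'h99',top)
    T=Q[h>top-0.012]
    s=T[:,0]*np.cos(np.pi/6)+T[:,2]*np.sin(np.pi/6)
    r=cv2.minAreaRect(np.c_[s,T[:,1]].astype(np.float32)*1000);print(r,len(T))
    print(T[s>np.percentile(s,99)-.008].mean(0), T[:,1].min(),T[:,1].max())
E
python3 b.py
```

```text
((438.8540954589844, -243.40835571289062), (197.18470764160156, 232.8076629638672), 34.712921142578125) 711 0.07445737986780487
a h99 -0.10211303149769106
((486.7794494628906, 342.93914794921875), (140.87991333007812, 197.34751892089844), 88.5242919921875) 661
[0.55723762 0.34320527 0.19782409] 0.2707985402213279 0.41508325702413057
b h99 -0.09984735110524928
((481.12054443359375, 187.9324951171875), (140.82603454589844, 200.96542358398438), 88.53580474853516) 661
[0.55273305 0.18830184 0.19827348] 0.11643143753647452 0.2599540095374086
```

Emit:
{"method": "carry_out", "body": {"targets": [{"hand":-1,"x":-0.01,"y":-0.02,"z":-0.02,"twist":0},{"hand":-1,"x":-0.014,"y":-0.03,"z":-0.02,"twist":0},{"hand":-1,"x":-0.016,"y":-0.034,"z":-0.02,"twist":0},{"hand":-1,"x":-0.016,"y":-0.035,"z":-0.015,"twist":0},{"hand":-1,"x":-0.016,"y":-0.036,"z":-0.01,"twist":0}]}}

```text
t: 0.92
position: [0.3188, -0.3886, 0.3183]
orientation: [2.592, -1.772, 0.005]
ft_force: [0.5, -0.6, 0.3]
grip_width: 1.001
```

Emit:
{"method": "carry_out", "body": {"targets": [{"hand":-1,"x":-0.016,"y":-0.036,"z":-0.01,"twist":0},{"hand":-1,"x":-0.016,"y":-0.036,"z":-0.005,"twist":0},{"hand":-1,"x":-0.016,"y":-0.032,"z":0,"twist":0},{"hand":-1,"x":-0.012,"y":-0.025,"z":0,"twist":0},{"hand":-1,"x":-0.005,"y":-0.006,"z":0,"twist":0}]}}

```text
t: 1.33
position: [0.4224, -0.2766, 0.3312]
orientation: [-2.598, 1.764, -0.001]
ft_force: [0.1, 0.1, 0.4]
grip_width: 1.0
```

```bash
cat > c.py <<'E'
from h import *
s=readout.get_state();print(s['t'],s['position'],s['orientation'],s['joint_velocities'].round(3))
im,d=read_camera('wrist');cv2.imwrite('pics/w1.png',im)
C=cloud('wrist',d);np.save('Cw.npy',C)
E
python3 c.py
```

```text
1.3333 [ 0.42236369 -0.27655469  0.33115071] [-2.59793847e+00  1.76352079e+00 -1.42313077e-03] [ 0.125 -0.021  0.031 -0.053  0.007  0.135]
```

View pics/w1.png

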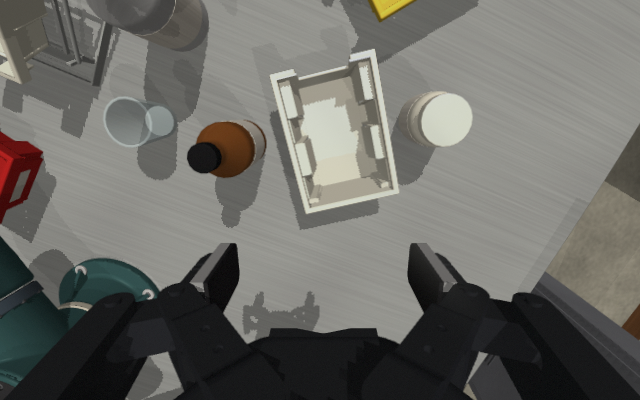

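```bash
cat > d.py <<'E'
from h import *
s=readout.get_state();print(s['t'],s['position'])
im,d=read_camera('wrist');cv2.imwrite('pics/w2.png',im)
C=cloud('wrist',d);np.save('Cw.npy',C)
P=C[30:235,255:402].reshape(-1,3);g=im[30:235,255:402].reshape(-1,3).astype(int)
k=(P[:,2]>.066)&(P[:,2]<.085)&(g.min(1)>110);P=P[k]
print(len(P),P[:,2].mean(),P.min(0),P.max(0))
for z0 in (.066,.07):
  r=cv2.minAreaRect(P[P[:,2]>z0][:,:2].astype(np.float32)*1000);print(r)
b=im[30:235,255:402];cv2.imwrite('pics/w2z.png',cv2.resize(b,None,fx=2.8,fy=2.8))
for t in ['amber_bottle','white_jar','beaker','solvent_bottle']:
    for q in spot_point('wrist',t)[:2]:
        u,v=map(int,np.round(q['point'])); print(t,round(q['confidence'],2),q['point'],C[min(v,399),u].round(3))
E
python3 d.py
```

```text
1.3833 [ 0.42173801 -0.2767989   0.33108361]
2868 0.07464025122176152 [ 0.34583943 -0.39315715  0.06600869] [ 0.58341016 -0.17122728  0.08374652]
((451.05828857421875, -263.8316650390625), (196.9643096923828, 185.07568359375), 34.50465774536133)
((451.05828857421875, -263.8316650390625), (196.9643096923828, 185.07568359375), 34.50465774536133)
amber_bottle 0.57 [245.6, 143.4] [ 0.417 -0.177  0.113]
white_jar 0.83 [422.6, 119.9] [ 0.524 -0.373  0.101]
beaker 0.94 [160.5, 121.5] [ 0.39  -0.043  0.06 ]
solvent_bottle 0.57 [182.0, 19.6] [ 0.526 -0.05   0.08 ]
```

```bash
cat > e.py <<'E'
from h import *
im=cv2.imread('pics/w2.png');C=np.load('Cw.npy')
k=((C[...,2]>.068)&(C[...,2]<.084)&(im.min(2)>110)).astype(np.uint8);k[:30]=0;k[235:]=0;k[:,:265]=0;k[:,402:]=0
n,l,st,_=cv2.connectedComponentsWithStats(k,connectivity=4);print(st[:,4][:8])
i=1+st[1:,4].argmax();P=C[l==i]
r=cv2.minAreaRect(P[:,:2].astype(np.float32)*1000);print(r,P[:,2].mean(),cv2.boxPoints(r))
th=np.deg2rad(r[2]);e=np.array([np.cos(th),np.sin(th)]);f=np.array([-e[1],e[0]])
a=P[:,:2]@e*1000;b=P[:,:2]@f*1000
for q in(0.5,1): print(np.percentile(a,[q,100-q]),np.percentile(b,[q,100-q]))
E
python3 e.py
```

```text
[253236   2764]
((463.8516540527344, -282.44293212890625), (196.9643096923828, 139.90716552734375), 34.50465774536133) 0.07487137762834219 [[ 343.06763 -280.58307]
 [ 422.3213  -395.8778 ]
 [ 584.6357  -284.3028 ]
 [ 505.38202 -169.00806]]
[124.6969896  320.08710097] [-565.18221266 -426.40790548]
[125.04321339 319.72486071] [-564.89582662 -426.65594725]
```

```bash
cat > plan.py <<'E'
import sys,json,numpy as np
from h import readout,R
# args: x y z yawdeg nrows hand [startx y z yaw]
def yaw_of(rv):
    X=R.from_rotvec(rv).as_matrix()[:,0];return np.degrees(np.arctan2(X[1],X[0]))
def plan(p0,y0,p1,y1,n,hand,ramp=2):
    w=np.minimum(np.minimum(np.arange(n)+1,n-np.arange(n))/(ramp+1),1);w/=w.sum()
    pos=np.array(p0,float);yaw=y0;rows=[];c=np.cumsum(w)
    for k in range(n):
        want=np.array(p0)+(np.array(p1)-p0)*c[k];wy=y0+(y1-y0)*c[k]
        a=np.radians(yaw);ex=np.array([np.cos(a),np.sin(a),0]);ey=np.array([np.sin(a),-np.cos(a),0]);ez=np.array([0,0,-1])
        d=want-pos;v=[round(float(d@e),3)+0.0 for e in(ex,ey,ez)];tw=round(float(yaw-wy),1)+0.0
        pos=pos+v[0]*ex+v[1]*ey+v[2]*ez;yaw-=tw
        rows.append(dict(hand=hand,x=v[0],y=v[1],z=v[2],twist=tw))
    return rows,pos,yaw
if __name__=='__main__':
    s=readout.get_state();p=s['position'];y=yaw_of(s['orientation'])
    print('t',round(s['t'],2),'now',p.round(4),round(y,2),'f',s['ft_force'].round(1),'g',round(s['grip_width'],3),'q',s['joint_pos'].round(2))
    segs=sys.argv[1:]
    for sg in segs: # each "x,y,z,yaw,n,hand[,ramp]"
        v=list(map(float,sg.split(',')))
        rows,p,y=plan(p,y,v[:3],v[3],int(v[4]),v[5],int(v[6]) if len(v)>6 else 2)
        for i in range(0,len(rows),5): print(json.dumps(rows[i:i+5]))
        print('->',p.round(4),round(y,2))
E
python3 plan.py .5535,.1855,.30,-1.5,20,-1
```

```text
t 1.63 now [ 0.4191 -0.2807  0.3308] -68.76 f [ 0.3  0.1 -0.1] g 1.0 q [-0.7  -0.01  1.28 -0.    1.88  0.5 ]
[{"hand": -1.0, "x": -0.007, "y": -0.005, "z": 0.001, "twist": -1.2}, {"hand": -1.0, "x": -0.014, "y": -0.012, "z": 0.001, "twist": -2.5}, {"hand": -1.0, "x": -0.021, "y": -0.017, "z": 0.001, "twist": -3.8}, {"hand": -1.0, "x": -0.019, "y": -0.019, "z": 0.002, "twist": -3.7}, {"hand": -1.0, "x": -0.017, "y": -0.02, "z": 0.002, "twist": -3.7}]
[{"hand": -1.0, "x": -0.017, "y": -0.022, "z": 0.002, "twist": -3.8}, {"hand": -1.0, "x": -0.015, "y": -0.022, "z": 0.001, "twist": -3.7}, {"hand": -1.0, "x": -0.014, "y": -0.023, "z": 0.002, "twist": -3.8}, {"hand": -1.0, "x": -0.012, "y": -0.025, "z": 0.002, "twist": -3.7}, {"hand": -1.0, "x": -0.01, "y": -0.024, "z": 0.001, "twist": -3.7}]
[{"hand": -1.0, "x": -0.009, "y": -0.026, "z": 0.002, "twist": -3.8}, {"hand": -1.0, "x": -0.007, "y": -0.026, "z": 0.002, "twist": -3.7}, {"hand": -1.0, "x": -0.005, "y": -0.026, "z": 0.002, "twist": -3.7}, {"hand": -1.0, "x": -0.004, "y": -0.027, "z": 0.001, "twist": -3.8}, {"hand": -1.0, "x": -0.002, "y": -0.027, "z": 0.002, "twist": -3.7}]
[{"hand": -1.0, "x": 0.0, "y": -0.027, "z": 0.002, "twist": -3.8}, {"hand": -1.0, "x": 0.001, "y": -0.027, "z": 0.001, "twist": -3.7}, {"hand": -1.0, "x": 0.004, "y": -0.026, "z": 0.002, "twist": -3.7}, {"hand": -1.0, "x": 0.003, "y": -0.018, "z": 0.001, "twist": -2.5}, {"hand": -1.0, "x": 0.002, "y": -0.009, "z": 0.001, "twist": -1.3}]
-> [0.5533 0.1856 0.2998] -1.46
```

```bash
sed -i 's/^def unproj(n,uv,d):/def unproj(n,uv,d,s=None):/; s/s=readout.get_state();p=p@m/s=s or readout.get_state();p=p@m/; s/^def cloud(n,d):/def cloud(n,d,s=None):/; s/d.ravel()).reshape/d.ravel(),s).reshape/' h.py
sed -i "s/C=cloud('wrist',d)/C=cloud('wrist',d,s)/" d.py; sed -i '/^P=/,$d' d.py; python3 d.py; python3 e.py; python3 plan.py
```

```text
1.6333 [ 0.41913921 -0.28072559  0.33083096]
[253209   2791]
((465.8072509765625, -280.6720275878906), (197.09661865234375, 139.7811737060547), 35.03578567504883) 0.07503014088082521 [[ 344.99316 -280.02145]
 [ 425.23987 -394.47342]
 [ 586.62134 -281.3226 ]
 [ 506.37463 -166.87064]]
[122.38175927 317.90616978] [-566.52541548 -427.77447701]
[122.63561911 317.45491307] [-566.282731   -427.91981332]
t 1.68 now [ 0.4191 -0.2808  0.3308] -68.78 f [-0.2 -0.6  0.1] g 0.999 q [-0.7  -0.01  1.28 -0.    1.88  0.5 ]
```

Emit:
{"method": "carry_out", "body": {"targets": [{"hand":-1,"x":-0.007,"y":-0.005,"z":0.001,"twist":-1.2},{"hand":-1,"x":-0.014,"y":-0.012,"z":0.001,"twist":-2.5},{"hand":-1,"x":-0.021,"y":-0.017,"z":0.001,"twist":-3.8},{"hand":-1,"x":-0.019,"y":-0.019,"z":0.002,"twist":-3.7},{"hand":-1,"x":-0.017,"y":-0.02,"z":0.002,"twist":-3.7}]}}

```text
t: 2.1
position: [0.4492, -0.1758, 0.3239]
orientation: [-2.804, 1.417, -0.0]
ft_force: [0.3, -0.7, 0.6]
grip_width: 1.003
```

Emit:
{"method": "carry_out", "body": {"targets": [{"hand":-1,"x":-0.017,"y":-0.022,"z":0.002,"twist":-3.8},{"hand":-1,"x":-0.015,"y":-0.022,"z":0.001,"twist":-3.7},{"hand":-1,"x":-0.014,"y":-0.023,"z":0.002,"twist":-3.8},{"hand":-1,"x":-0.012,"y":-0.025,"z":0.002,"twist":-3.7},{"hand":-1,"x":-0.01,"y":-0.024,"z":0.001,"twist":-3.7}]}}

```text
t: 2.52
position: [0.4864, -0.0454, 0.3157]
orientation: [-2.997, 0.941, 0.0]
ft_force: [0.9, -0.4, -0.4]
grip_width: 1.005
```

Emit:
{"method": "carry_out", "body": {"targets": [{"hand":-1,"x":-0.009,"y":-0.026,"z":0.002,"twist":-3.8},{"hand":-1,"x":-0.007,"y":-0.026,"z":0.002,"twist":-3.7},{"hand":-1,"x":-0.005,"y":-0.026,"z":0.002,"twist":-3.7},{"hand":-1,"x":-0.004,"y":-0.027,"z":0.001,"twist":-3.8},{"hand":-1,"x":-0.002,"y":-0.027,"z":0.002,"twist":-3.7}]}}

```text
t: 2.93
position: [0.5238, 0.0844, 0.3069]
orientation: [-3.11, 0.442, -0.0]
ft_force: [-0.9, -0.6, -0.3]
grip_width: 1.002
```

Emit:
{"method": "carry_out", "body": {"targets": [{"hand":-1,"x":0,"y":-0.027,"z":0.002,"twist":-3.8},{"hand":-1,"x":0.001,"y":-0.027,"z":0.001,"twist":-3.7},{"hand":-1,"x":0.004,"y":-0.026,"z":0.002,"twist":-3.7},{"hand":-1,"x":0.003,"y":-0.018,"z":0.001,"twist":-2.5},{"hand":-1,"x":0.002,"y":-0.009,"z":0.001,"twist":-1.3}]}}

```text
t: 3.35
position: [0.5532, 0.1889, 0.2991]
orientation: [-3.141, 0.031, 0.002]
ft_force: [0.0, 0.4, -0.4]
grip_width: 1.001
```

```bash
sed -i 's/w2.png/w3.png/' d.py; python3 d.py; python3 plan.py
cat > f.py <<'E'
from h import *
im=cv2.imread('pics/w3.png');C=np.load('Cw.npy')
import pickle
h=C[...,2]*np.cos(np.pi/6)-C[...,0]*np.sin(np.pi/6)
for y0,y1 in((.11,.264),(.266,.42)):
    k=((h>-.108)&(h<-.092)&(C[...,1]>y0)&(C[...,1]<y1)&(C[...,2]>.04)&(C[...,2]<.22)&(im.min(2)>90)).astype(np.uint8)
    n,l,st,_=cv2.connectedComponentsWithStats(k,connectivity=8)
    i=1+st[1:,4].argmax();P=C[l==i];print(st[i])
    s=P[:,0]*np.cos(np.pi/6)+P[:,2]*np.sin(np.pi/6)
    print(cv2.minAreaRect(np.c_[s,P[:,1]].astype(np.float32)*1000),np.median(h[l==i]),P[:,1].min(),P[:,1].max())
    H=P[s>s.max()-.009];print(H.mean(0),H[:,1].min(),H[:,1].max())
E
python3 f.py
```

```text
3.35 [0.55316701 0.18893518 0.29906647]
t 3.4 now [0.5532 0.1894 0.2987] -1.08 f [ 0.  -0.3 -0.7] g 0.997 q [0.23 0.16 1.15 0.   1.83 0.25]
[ 179  116  150  153 4094]
((481.929443359375, 187.8873291015625), (140.205322265625, 198.0970458984375), 89.09226989746094) -0.10538423343193325 0.11654066833610156 0.2594940485483276
[0.55257379 0.1937085  0.19727138] 0.11662794294382109 0.25590433851345673
[ 173    0  156  102 2400]
((483.908935546875, 309.1029357910156), (70.7173843383789, 198.5128936767578), 88.67520904541016) -0.10628270835195003 0.27153633873930366 0.3423646970176752
[0.55450585 0.30829285 0.19709613] 0.27153633873930366 0.3423646970176752
```

View pics/w3.png

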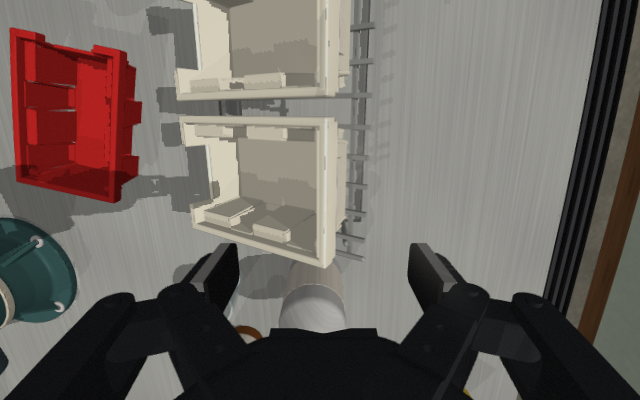

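```bash
python3 plan.py .5562,.1864,.168,-1.0,10,-1
```

```text
t 3.4 now [0.5532 0.1894 0.2987] -1.08 f [ 0.  -0.3 -0.7] g 0.997 q [0.23 0.16 1.15 0.   1.83 0.25]
[{"hand": -1.0, "x": 0.0, "y": 0.0, "z": 0.005, "twist": 0.0}, {"hand": -1.0, "x": 0.0, "y": 0.0, "z": 0.011, "twist": 0.0}, {"hand": -1.0, "x": 0.001, "y": 0.001, "z": 0.017, "twist": 0.0}, {"hand": -1.0, "x": 0.0, "y": 0.0, "z": 0.016, "twist": 0.0}, {"hand": -1.0, "x": 0.001, "y": 0.0, "z": 0.016, "twist": 0.0}]
[{"hand": -1.0, "x": 0.0, "y": 0.001, "z": 0.017, "twist": -0.1}, {"hand": -1.0, "x": 0.0, "y": 0.0, "z": 0.016, "twist": 0.0}, {"hand": -1.0, "x": 0.001, "y": 0.001, "z": 0.016, "twist": 0.0}, {"hand": -1.0, "x": 0.0, "y": 0.0, "z": 0.011, "twist": 0.0}, {"hand": -1.0, "x": 0.0, "y": 0.0, "z": 0.006, "twist": 0.0}]
-> [0.5562 0.1864 0.1677] -0.98
```

Emit:
{"method": "carry_out", "body": {"targets": [{"hand":-1,"x":0,"y":0,"z":0.005,"twist":-0.5},{"hand":-1,"x":0,"y":0,"z":0.011,"twist":0},{"hand":-1,"x":0.001,"y":-0.001,"z":0.017,"twist":0},{"hand":-1,"x":0.001,"y":0,"z":0.016,"twist":0},{"hand":-1,"x":0.001,"y":0,"z":0.016,"twist":0}]}}

```text
t: 3.82
position: [0.5558, 0.1863, 0.2335]
orientation: [3.141, -0.027, -0.001]
ft_force: [0.0, 0.8, -0.1]
grip_width: 0.999
```

Emit:
{"method": "carry_out", "body": {"targets": [{"hand":-1,"x":0,"y":0,"z":0.017,"twist":0},{"hand":-1,"x":0,"y":0,"z":0.016,"twist":0},{"hand":-1,"x":0,"y":0,"z":0.016,"twist":0},{"hand":-1,"x":0,"y":0,"z":0.011,"twist":0},{"hand":-1,"x":0,"y":0,"z":0.006,"twist":0}]}}

```text
t: 4.23
position: [0.555, 0.1864, 0.1663]
orientation: [3.14, -0.026, -0.006]
ft_force: [0.2, 0.1, 0.1]
grip_width: 0.998
```

```bash
python3 plan.py; python3 look.py wrist w4; python3 look.py scene s4; python3 plan.py
```

```text
t 4.23 now [0.555  0.1864 0.1663] -0.95 f [0.2 0.1 0.1] g 0.998 q [ 0.23  0.19  1.39 -0.    1.57  0.24]
t 4.33 now [0.5553 0.187  0.1673] -0.91 f [0.1 0.4 0.2] g 0.996 q [ 0.23  0.19  1.38 -0.    1.57  0.24]
```

View pics/w4.png

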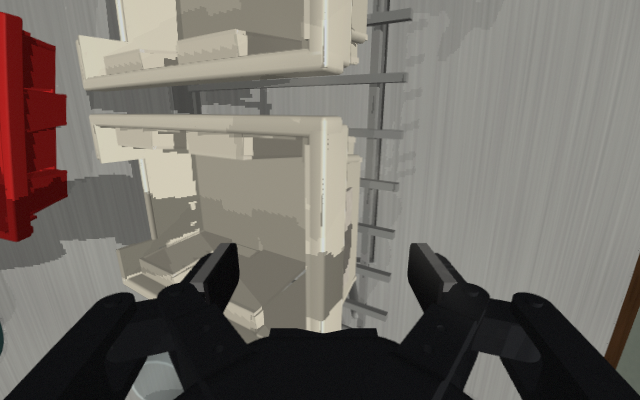

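View pics/s4.png

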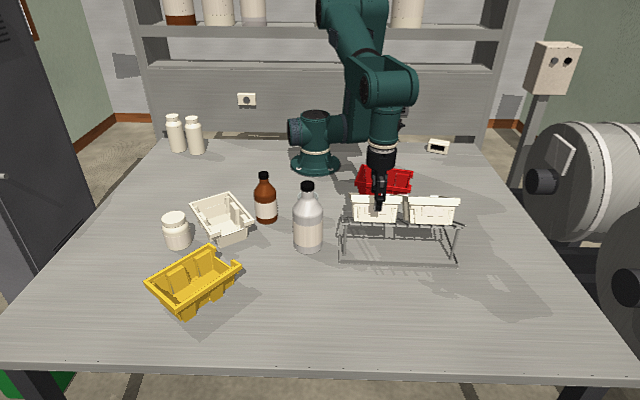

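Emit:
{"method": "carry_out", "body": {"targets": [{"hand":0.2,"x":0,"y":0,"z":0,"twist":0},{"hand":0.4,"x":0,"y":0,"z":0,"twist":0},{"hand":0.6,"x":0,"y":0,"z":0,"twist":0},{"hand":0.8,"x":0,"y":0,"z":0,"twist":0},{"hand":1,"x":0,"y":0,"z":0,"twist":0}]}}

```text
t: 4.75
position: [0.5565, 0.1881, 0.1696]
orientation: [-3.141, 0.023, -0.002]
ft_force: [0.1, 0.1, 0.6]
grip_width: 0.294
```

Emit:
{"method": "carry_out", "body": {"targets": [{"hand":1,"x":0,"y":0,"z":0,"twist":0},{"hand":1,"x":0,"y":0,"z":0,"twist":0},{"hand":1,"x":0,"y":0,"z":0,"twist":0},{"hand":1,"x":0,"y":0,"z":0,"twist":0},{"hand":1,"x":0,"y":0,"z":0,"twist":0}]}}

```text
t: 5.17
position: [0.5575, 0.188, 0.1698]
orientation: [-3.141, 0.023, -0.006]
ft_force: [4.9, 0.4, 2.3]
grip_width: 0.177
```

```bash
python3 plan.py; python3 look.py wrist w5; python3 look.py scene s5; python3 -c "
import cv2;a=cv2.imread('pics/s5.png')[150:290,300:500];cv2.imwrite('pics/s5z.png',cv2.resize(a,None,fx=4,fy=4))"
```

```text
t 5.17 now [0.5575 0.188  0.1698] -0.85 f [4.9 0.4 2.3] g 0.177 q [ 0.23  0.19  1.38 -0.    1.57  0.24]
```

View pics/w5.png

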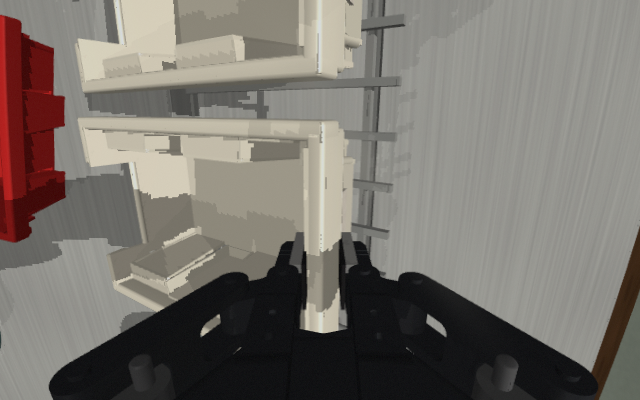

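View pics/s5z.png

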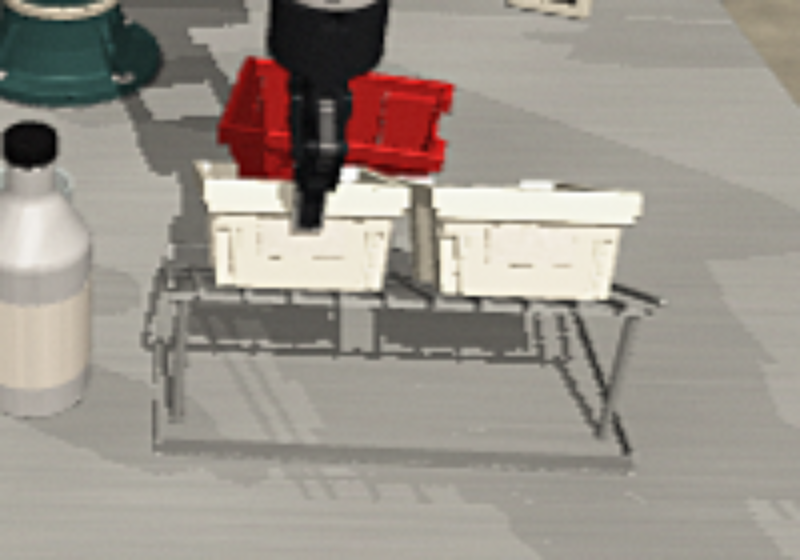

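Emit:
{"method": "carry_out", "body": {"targets": [{"hand":1,"x":0,"y":0,"z":-0.003,"twist":0},{"hand":1,"x":0,"y":0,"z":-0.006,"twist":0},{"hand":1,"x":0,"y":0,"z":-0.01,"twist":0},{"hand":1,"x":0,"y":0,"z":-0.012,"twist":0},{"hand":1,"x":0,"y":0,"z":-0.012,"twist":0}]}}

```text
t: 5.68
position: [0.555, 0.188, 0.2121]
orientation: [3.141, -0.022, -0.005]
ft_force: [-0.7, 0.3, -1.9]
grip_width: 0.11
```

```bash
python3 plan.py; python3 look.py scene s6; python3 -c "
import cv2;a=cv2.imread('pics/s6.png')[120:290,300:500];cv2.imwrite('pics/s6z.png',cv2.resize(a,None,fx=3.5,fy=3.5))"
```

```text
t 5.68 now [0.555  0.188  0.2121] -0.82 f [-0.7  0.3 -1.9] g 0.11 q [0.23 0.17 1.31 0.   1.66 0.24]
```

View pics/s6z.png

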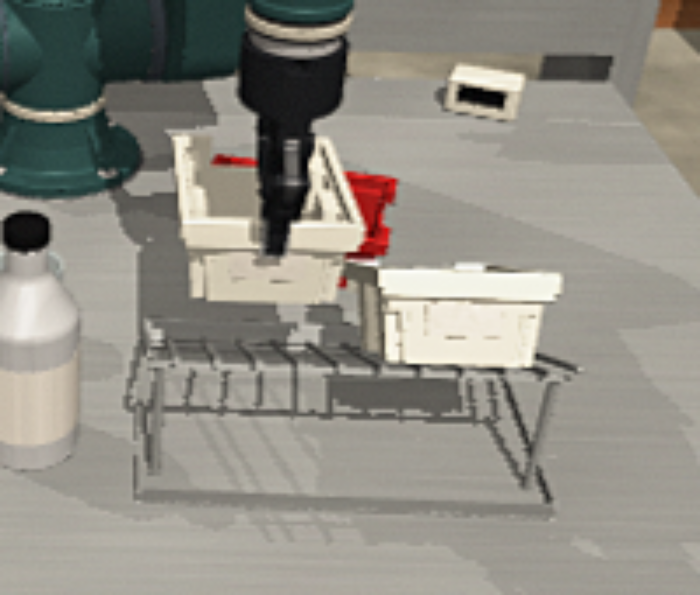

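```bash
python3 plan.py .555,.188,.335,-1,10,1 .5415,-.2257,.335,35,25,1,4
```

```text
t 5.73 now [0.5567 0.1884 0.2161] -0.82 f [ 1.3  1.1 -0.8] g 0.109 q [0.23 0.17 1.31 0.   1.66 0.24]
[{"hand": 1.0, "x": 0.0, "y": 0.0, "z": -0.005, "twist": 0.0}, {"hand": 1.0, "x": 0.0, "y": 0.0, "z": -0.01, "twist": 0.0}, {"hand": 1.0, "x": 0.0, "y": 0.0, "z": -0.015, "twist": 0.0}, {"hand": 1.0, "x": -0.001, "y": 0.0, "z": -0.015, "twist": 0.1}, {"hand": 1.0, "x": 0.0, "y": 0.0, "z": -0.014, "twist": 0.0}]
[{"hand": 1.0, "x": 0.0, "y": 0.0, "z": -0.015, "twist": 0.0}, {"hand": 1.0, "x": 0.0, "y": 0.0, "z": -0.015, "twist": 0.0}, {"hand": 1.0, "x": 0.0, "y": 0.0, "z": -0.015, "twist": 0.1}, {"hand": 1.0, "x": -0.001, "y": 0.0, "z": -0.01, "twist": 0.0}, {"hand": 1.0, "x": 0.0, "y": 0.0, "z": -0.005, "twist": 0.0}]
-> [0.5547 0.1884 0.3351] -1.02
[{"hand": 1.0, "x": 0.0, "y": 0.004, "z": 0.0, "twist": -0.3}, {"hand": 1.0, "x": 0.0, "y": 0.008, "z": 0.0, "twist": -0.7}, {"hand": 1.0, "x": -0.001, "y": 0.012, "z": 0.0, "twist": -1.1}, {"hand": 1.0, "x": 0.0, "y": 0.015, "z": 0.0, "twist": -1.3}, {"hand": 1.0, "x": -0.002, "y": 0.02, "z": 0.0, "twist": -1.7}]
[{"hand": 1.0, "x": -0.00
[... 609 characters left out ...]
"twist": -1.7}]
[{"hand": 1.0, "x": -0.008, "y": 0.018, "z": 0.0, "twist": -1.7}, {"hand": 1.0, "x": -0.008, "y": 0.018, "z": 0.0, "twist": -1.7}, {"hand": 1.0, "x": -0.009, "y": 0.018, "z": 0.0, "twist": -1.7}, {"hand": 1.0, "x": -0.01, "y": 0.017, "z": 0.0, "twist": -1.8}, {"hand": 1.0, "x": -0.009, "y": 0.017, "z": 0.0, "twist": -1.7}]
[{"hand": 1.0, "x": -0.011, "y": 0.017, "z": 0.0, "twist": -1.7}, {"hand": 1.0, "x": -0.008, "y": 0.013, "z": 0.0, "twist": -1.4}, {"hand": 1.0, "x": -0.007, "y": 0.01, "z": 0.0, "twist": -1.0}, {"hand": 1.0, "x": -0.005, "y": 0.006, "z": 0.0, "twist": -0.7}, {"hand": 1.0, "x": -0.002, "y": 0.004, "z": 0.0, "twist": -0.3}]
-> [ 0.5419 -0.226   0.3351] 34.98
```

Emit:
{"method": "carry_out", "body": {"targets": [{"hand":1,"x":0,"y":0,"z":-0.008,"twist":0},{"hand":1,"x":0,"y":0,"z":-0.012,"twist":0},{"hand":1,"x":0,"y":0,"z":-0.015,"twist":0},{"hand":1,"x":0,"y":0,"z":-0.015,"twist":0},{"hand":1,"x":0,"y":0,"z":-0.015,"twist":0}]}}

```text
t: 6.15
position: [0.5559, 0.188, 0.278]
orientation: [3.141, -0.023, -0.001]
ft_force: [-1.2, 0.7, -3.8]
grip_width: 0.112
```

Emit:
{"method": "carry_out", "body": {"targets": [{"hand":1,"x":0,"y":0,"z":-0.015,"twist":0},{"hand":1,"x":0,"y":0,"z":-0.015,"twist":0},{"hand":1,"x":0,"y":0,"z":-0.012,"twist":0},{"hand":1,"x":0,"y":0,"z":-0.008,"twist":0},{"hand":1,"x":0,"y":0,"z":-0.004,"twist":0}]}}

```text
t: 6.57
position: [0.5564, 0.1881, 0.333]
orientation: [-3.141, 0.023, -0.004]
ft_force: [0.4, -0.4, -3.1]
grip_width: 0.109
```

Emit:
{"method": "carry_out", "body": {"targets": [{"hand":1,"x":0,"y":0.004,"z":0,"twist":-0.3},{"hand":1,"x":0,"y":0.008,"z":0,"twist":-0.7},{"hand":1,"x":-0.001,"y":0.012,"z":0,"twist":-1.1},{"hand":1,"x":0,"y":0.015,"z":0,"twist":-1.3},{"hand":1,"x":-0.002,"y":0.02,"z":0,"twist":-1.7}]}}

```text
t: 6.98
position: [0.5539, 0.1289, 0.3293]
orientation: [-3.139, -0.122, 0.004]
ft_force: [0.8, 0.4, -3.9]
grip_width: 0.11
```

Emit:
{"method": "carry_out", "body": {"targets": [{"hand":1,"x":-0.002,"y":0.02,"z":0,"twist":-1.8},{"hand":1,"x":-0.003,"y":0.019,"z":0,"twist":-1.7},{"hand":1,"x":-0.003,"y":0.02,"z":0,"twist":-1.7},{"hand":1,"x":-0.004,"y":0.019,"z":0,"twist":-1.7},{"hand":1,"x":-0.004,"y":0.019,"z":0,"twist":-1.7}]}}

```text
t: 7.4
position: [0.5508, 0.0295, 0.3296]
orientation: [-3.121, -0.354, 0.004]
ft_force: [0.2, -0.4, -2.7]
grip_width: 0.109
```

Emit:
{"method": "carry_out", "body": {"targets": [{"hand":1,"x":-0.005,"y":0.019,"z":0,"twist":-1.7},{"hand":1,"x":-0.005,"y":0.019,"z":0,"twist":-1.8},{"hand":1,"x":-0.007,"y":0.019,"z":0,"twist":-1.7},{"hand":1,"x":-0.006,"y":0.019,"z":0,"twist":-1.7},{"hand":1,"x":-0.007,"y":0.018,"z":0,"twist":-1.7}]}}

```text
t: 7.82
position: [0.5484, -0.0692, 0.3296]
orientation: [-3.085, -0.587, 0.004]
ft_force: [-0.3, 0.2, -3.7]
grip_width: 0.106
```

Emit:
{"method": "carry_out", "body": {"targets": [{"hand":1,"x":-0.008,"y":0.018,"z":0,"twist":-1.7},{"hand":1,"x":-0.008,"y":0.018,"z":0,"twist":-1.7},{"hand":1,"x":-0.009,"y":0.018,"z":0,"twist":-1.7},{"hand":1,"x":-0.01,"y":0.017,"z":0,"twist":-1.8},{"hand":1,"x":-0.009,"y":0.017,"z":0,"twist":-1.7}]}}

```text
t: 8.23
position: [0.5453, -0.1675, 0.3296]
orientation: [-3.032, -0.816, 0.003]
ft_force: [0.2, 0.1, -3.2]
grip_width: 0.108
```

Emit:
{"method": "carry_out", "body": {"targets": [{"hand":1,"x":-0.011,"y":0.017,"z":0,"twist":-1.7},{"hand":1,"x":-0.008,"y":0.013,"z":0,"twist":-1.4},{"hand":1,"x":-0.007,"y":0.01,"z":0,"twist":-1},{"hand":1,"x":-0.005,"y":0.006,"z":0,"twist":-0.7},{"hand":1,"x":-0.002,"y":0.004,"z":0,"twist":-0.3}]}}

```text
t: 8.65
position: [0.544, -0.2273, 0.3296]
orientation: [-2.993, -0.947, 0.003]
ft_force: [0.2, -0.3, -3.1]
grip_width: 0.11
```

```bash
python3 plan.py;  python3 look.py top t7;python3 look.py scene s7; python3 plan.py; sed -i 's/w3.png/w7.png/' d.py; python3 d.py; python3 -c "
import cv2;a=cv2.imread('pics/s7.png')[100:270,130:330];b=cv2.imread('pics/t7.png')[120:260,330:500];cv2.imwrite('pics/s7z.png',cv2.resize(a,None,fx=3.5,fy=3.5));cv2.imwrite('pics/t7z.png',cv2.resize(b,None,fx=4,fy=4))"
```

```text
t 8.65 now [ 0.544  -0.2273  0.3296] 35.12 f [ 0.2 -0.3 -3.1] g 0.11 q [-0.49  0.18  1.07  0.    1.89 -1.1 ]
t 8.75 now [ 0.5444 -0.2267  0.33  ] 35.11 f [-0.7  0.5 -3.5] g 0.111 q [-0.49  0.18  1.07  0.    1.89 -1.1 ]
8.75 [ 0.54444841 -0.22670585  0.3300123 ]
```

View pics/s7z.png

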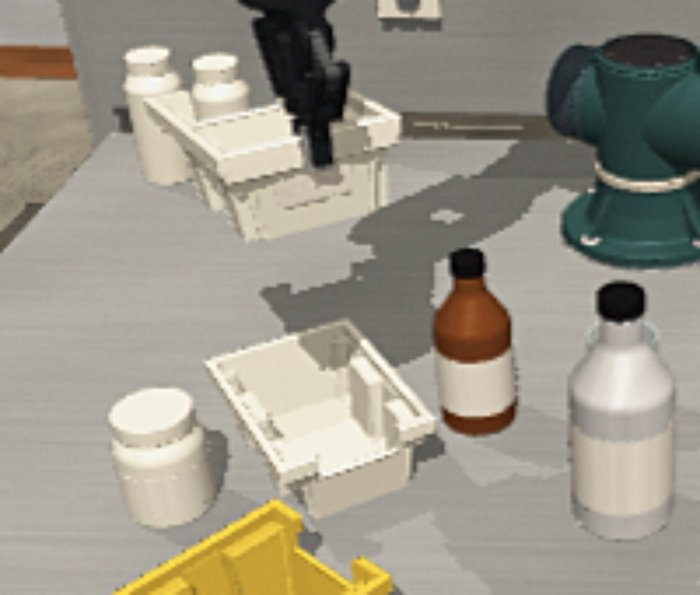

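View pics/t7z.png

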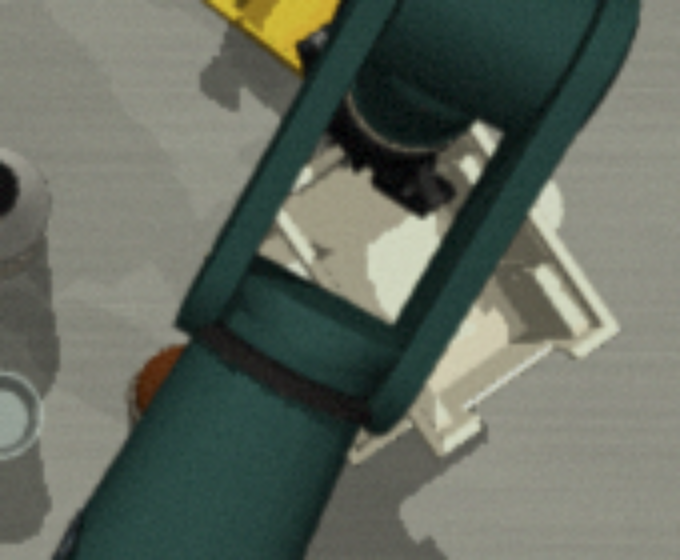

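View pics/w7.png

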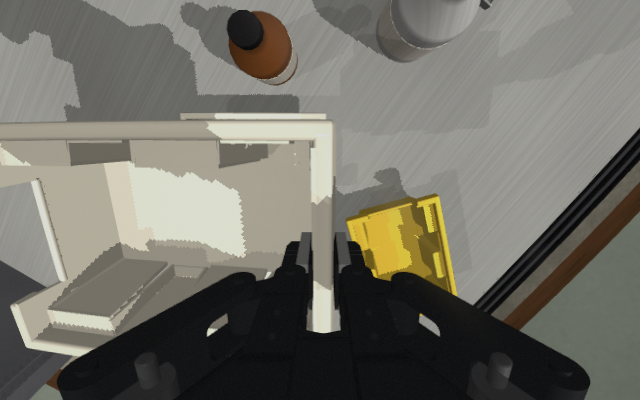

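```bash
cat > g.py <<'E'
from h import *
from plan import yaw_of
s=readout.get_state()
C=np.load('Cw.npy');im=cv2.imread('pics/%s.png'%__import__('sys').argv[1])
a=np.radians(yaw_of(s['orientation']));D=C-s['position']
u=D[...,0]*np.cos(a)+D[...,1]*np.sin(a);v=-D[...,0]*np.sin(a)+D[...,1]*np.cos(a);w=D[...,2]
np.set_printoptions(suppress=True,precision=4)
# handle rim
k=(abs(u)<.02)&(v>.025)&(v<.09)&(w>.0)&(w<.06)&(im.min(2)>90)
k2=k&(w>np.percentile(w[k],50)-.01)
U,V,W=u[k2],v[k2],w[k2];print(len(U),'handle u',np.percentile(U,[2,50,98]),'vmax',V.max())
A=np.c_[V,np.ones_like(V)];top=[];
for v0 in np.arange(.03,.085,.01):
    q=(V>=v0)&(V<v0+.01)
    if q.sum()>5: top.append((v0+.005,np.percentile(W[q],80)))
print('top vs v',np.array(top).T)
# side rim: v in .05-.09, u<-.02
k=(u<-.02)&(u>-.2)&(v>.045)&(v<.09)&(w>-.05)&(w<.06)&(im.min(2)>90)
for u0 in np.arange(-.2,0,.02):
    q=k&(u>=u0)&(u<u0+.02)
    if q.sum()>10: wt=np.percentile(w[q],90);r=q&(w>wt-.006);print('u',u0+.01,'w',wt,'v',np.percentile(v[r],[2,98]),q.sum())
E
python3 g.py w7
```

```text
3049 handle u [-0.0188 -0.0026  0.0034] vmax 0.067831471151694
top vs v [[0.035  0.045  0.055  0.065 ]
 [0.0253 0.0253 0.0253 0.0247]]
u -0.17 w -0.005527087481134218 v [0.0452 0.0674] 660
u -0.15000000000000002 w 0.008007237236535236 v [0.0592 0.0674] 1316
u -0.13000000000000003 w 0.01018612379479279 v [0.0596 0.0675] 2029
u -0.11000000000000006 w 0.013199977765997035 v [0.0596 0.0676] 778
u -0.09000000000000007 w 0.0151596215863713 v [0.0595 0.0675] 1580
u -0.07000000000000008 w 0.01751602074778017 v [0.0596 0.0677] 1899
u -0.05000000000000008 w 0.01975463820091314 v [0.0592 0.0675] 2258
u -0.03000000000000009 w 0.022441060611315712 v [0.0598 0.0675] 1277
```

```bash
python3 plan.py .5378,-.2274,.150,35,15,1,3
```

```text
t 8.8 now [ 0.5446 -0.2261  0.3304] 35.15 f [-0.3 -0.5 -3.4] g 0.113 q [-0.49  0.18  1.07  0.    1.89 -1.1 ]
[{"hand": 1.0, "x": 0.0, "y": 0.0, "z": 0.004, "twist": 0.0}, {"hand": 1.0, "x": 0.0, "y": 0.0, "z": 0.007, "twist": 0.0}, {"hand": 1.0, "x": -0.001, "y": 0.0, "z": 0.012, "twist": 0.0}, {"hand": 1.0, "x": 0.0, "y": -0.001, "z": 0.015, "twist": 0.0}, {"hand": 1.0, "x": -0.001, "y": 0.0, "z": 0.015, "twist": 0.0}]
[{"hand": 1.0, "x": 0.0, "y": 0.0, "z": 0.015, "twist": 0.1}, {"hand": 1.0, "x": -0.001, "y": 0.0, "z": 0.015, "twist": 0.0}, {"hand": 1.0, "x": 0.0, "y": -0.001, "z": 0.015, "twist": 0.0}, {"hand": 1.0, "x": -0.001, "y": 0.0, "z": 0.015, "twist": 0.0}, {"hand": 1.0, "x": 0.0, "y": 0.0, "z": 0.015, "twist": 0.0}]
[{"hand": 1.0, "x": -0.001, "y": 0.0, "z": 0.015, "twist": 0.0}, {"hand": 1.0, "x": 0.0, "y": 0.0, "z": 0.015, "twist": 0.0}, {"hand": 1.0, "x": -0.001, "y": -0.001, "z": 0.011, "twist": 0.0}, {"hand": 1.0, "x": 0.0, "y": 0.0, "z": 0.008, "twist": 0.0}, {"hand": 1.0, "x": 0.0, "y": 0.0, "z": 0.003, "twist": 0.1}]
-> [ 0.5379 -0.2271  0.1504] 34.95
```

Emit:
{"method": "carry_out", "body": {"targets": [{"hand":1,"x":0,"y":0,"z":0.004,"twist":0},{"hand":1,"x":0,"y":0,"z":0.007,"twist":0},{"hand":1,"x":-0.001,"y":0,"z":0.012,"twist":0},{"hand":1,"x":0,"y":-0.001,"z":0.015,"twist":0},{"hand":1,"x":-0.001,"y":0,"z":0.015,"twist":0}]}}

```text
t: 9.22
position: [0.5426, -0.2258, 0.2771]
orientation: [-2.994, -0.951, -0.001]
ft_force: [-0.6, -0.9, -4.8]
grip_width: 0.11
```

Emit:
{"method": "carry_out", "body": {"targets": [{"hand":1,"x":0,"y":0,"z":0.015,"twist":0.1},{"hand":1,"x":-0.001,"y":0,"z":0.015,"twist":0},{"hand":1,"x":0,"y":-0.001,"z":0.015,"twist":0},{"hand":1,"x":-0.001,"y":0,"z":0.015,"twist":0},{"hand":1,"x":0,"y":0,"z":0.015,"twist":0}]}}

```text
t: 9.63
position: [0.5399, -0.2261, 0.2015]
orientation: [-2.995, -0.948, 0.001]
ft_force: [0.7, 0.6, -2.6]
grip_width: 0.117
```

Emit:
{"method": "carry_out", "body": {"targets": [{"hand":1,"x":-0.001,"y":0,"z":0.015,"twist":0},{"hand":1,"x":0,"y":0,"z":0.015,"twist":0},{"hand":1,"x":-0.001,"y":-0.001,"z":0.011,"twist":0},{"hand":1,"x":0,"y":0,"z":0.008,"twist":0},{"hand":1,"x":0,"y":0,"z":0.003,"twist":0.1}]}}

```text
t: 10.05
position: [0.5372, -0.2266, 0.1489]
orientation: [-2.994, -0.944, 0.003]
ft_force: [-0.2, -0.6, -3.5]
grip_width: 0.11
```

```bash
sed -i 's/w7.png/w8.png/' d.py; python3 d.py;python3 look.py scene s8; python3 plan.py; python3 -c "
import cv2;a=cv2.imread('pics/s8.png')[140:270,130:300];cv2.imwrite('pics/s8z.png',cv2.resize(a,None,fx=4.5,fy=4.5))"; python3 g.py w8
```

```text
10.05 [ 0.53724263 -0.22655268  0.14892737]
t 10.15 now [ 0.5379 -0.2271  0.1504] 34.97 f [ 0.3 -0.2 -2.9] g 0.111 q [-0.5   0.19  1.41  0.    1.54 -1.11]
3118 handle u [-0.0187 -0.0023  0.0037] vmax 0.06903287303292306
top vs v [[0.035  0.045  0.055  0.065 ]
 [0.0243 0.0242 0.0243 0.0238]]
u -0.19 w -0.009086544904334692 v [0.0451 0.0491] 13
u -0.17 w -0.006682288778667248 v [0.0457 0.0593] 672
u -0.15000000000000002 w 0.007072705392200526 v [0.0608 0.0685] 1304
u -0.13000000000000003 w 0.009133017077436537 v [0.0606 0.0686] 2102
u -0.11000000000000006 w 0.012162775458334805 v [0.0607 0.0687] 810
u -0.09000000000000007 w 0.01419156721897064 v [0.0606 0.0686] 1605
u -0.07000000000000008 w 0.016541578257313748 v [0.0607 0.0688] 1893
u -0.05000000000000008 w 0.0188113447809415 v [0.0604 0.0687] 2304
u -0.03000000000000009 w 0.02148675153172421 v [0.0609 0.0687] 1193
```

View pics/s8z.png

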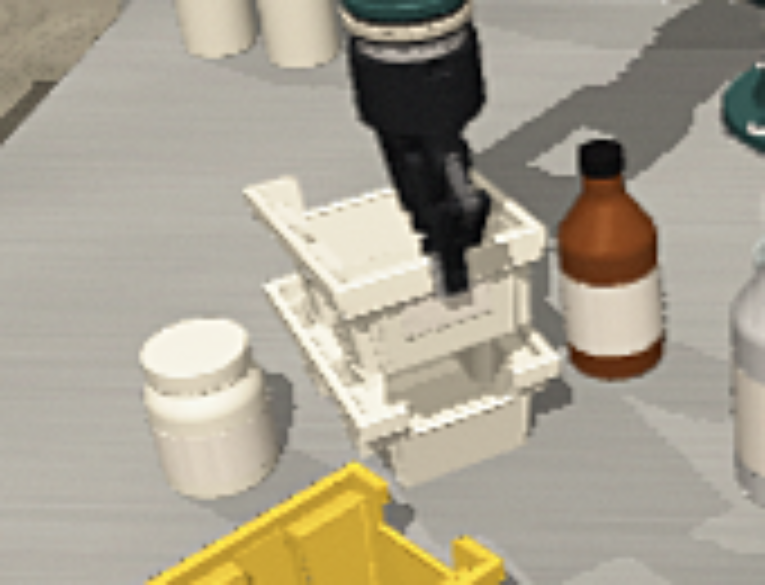

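View pics/w8.png

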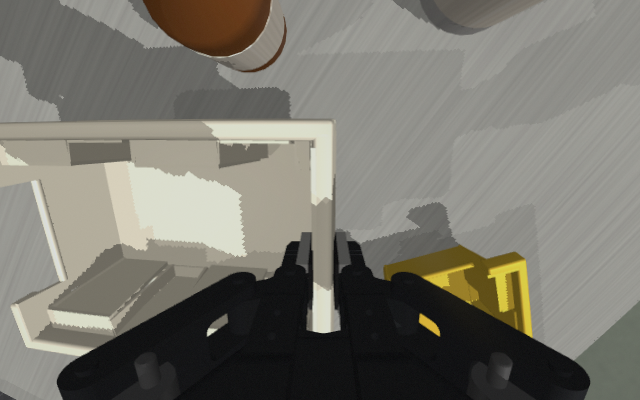

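Emit:
{"method": "carry_out", "body": {"targets": [{"hand":1,"x":0,"y":0,"z":0.004,"twist":0},{"hand":1,"x":0,"y":0,"z":0.005,"twist":0},{"hand":1,"x":0,"y":0,"z":0.005,"twist":0},{"hand":1,"x":0,"y":0,"z":0.004,"twist":0},{"hand":1,"x":0,"y":0,"z":0.003,"twist":0}]}}

```text
t: 10.57
position: [0.5378, -0.2273, 0.1292]
orientation: [-2.996, -0.943, 0.001]
ft_force: [-0.2, 0.3, -3.0]
grip_width: 0.111
```

Emit:
{"method": "carry_out", "body": {"targets": [{"hand":1,"x":0,"y":0,"z":0.002,"twist":0},{"hand":1,"x":0.001,"y":0,"z":0.002,"twist":0},{"hand":1,"x":0,"y":0,"z":0.002,"twist":0},{"hand":1,"x":0.001,"y":0,"z":0.002,"twist":0},{"hand":1,"x":0,"y":0,"z":0.001,"twist":0}]}}

```text
t: 10.98
position: [0.5404, -0.2262, 0.1222]
orientation: [2.995, 0.944, 0.002]
ft_force: [0.7, 3.1, 5.3]
grip_width: 0.114
```

```bash
sed -i 's/w8.png/w9.png/' d.py; python3 d.py;python3 look.py scene s9; python3 plan.py; python3 -c "
import cv2;a=cv2.imread('pics/s9.png')[140:270,130:300];cv2.imwrite('pics/s9z.png',cv2.resize(a,None,fx=4.5,fy=4.5))"; python3 g.py w9
```

```text
10.9833 [ 0.54038497 -0.22619585  0.12217429]
t 11.08 now [ 0.5404 -0.2262  0.1222] 34.99 f [1.6 2.9 4. ] g 0.111 q [-0.49  0.21  1.45  0.    1.48 -1.1 ]
3164 handle u [-0.0188 -0.0017  0.0046] vmax 0.06838637832185829
top vs v [[0.035  0.045  0.055  0.065 ]
 [0.0257 0.0257 0.0257 0.0253]]
u -0.19 w -0.04642979796158671 v [0.0679 0.0685] 11
u -0.17 w 0.0020614911257691546 v [0.0461 0.0591] 384
u -0.15000000000000002 w 0.014761264119570475 v [0.0602 0.0684] 1256
u -0.13000000000000003 w 0.016183583970294527 v [0.0602 0.0683] 1984
u -0.11000000000000006 w 0.018108080434569816 v [0.0605 0.0684] 922
u -0.09000000000000007 w 0.019238354484016944 v [0.0603 0.0684] 1815
u -0.07000000000000008 w 0.02066727524423106 v [0.0603 0.0682] 2107
u -0.05000000000000008 w 0.02214213708774119 v [0.0599 0.0681] 2460
u -0.03000000000000009 w 0.02374184076214048 v [0.0604 0.068 ] 1445
```

View pics/s9z.png

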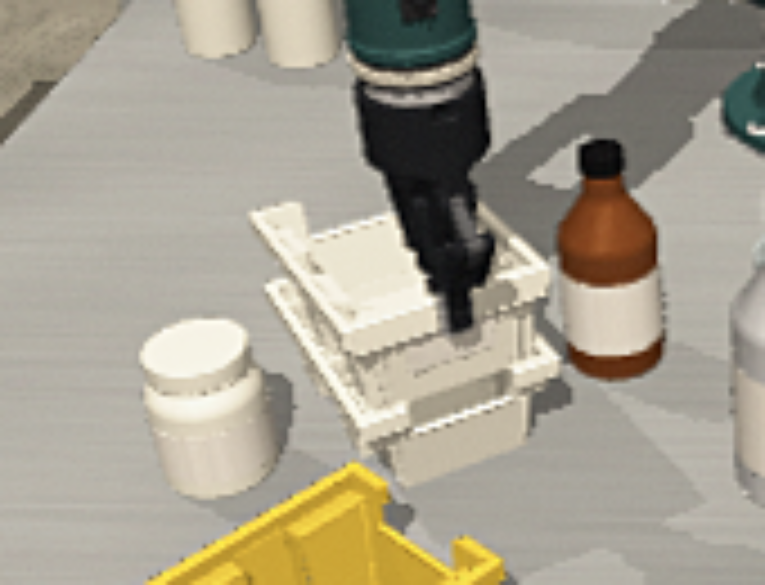

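Emit:
{"method": "carry_out", "body": {"targets": [{"hand":1,"x":0,"y":0,"z":0.002,"twist":0},{"hand":1,"x":0,"y":0,"z":0.002,"twist":0},{"hand":1,"x":0,"y":0,"z":0.002,"twist":0},{"hand":1,"x":0,"y":0,"z":0.002,"twist":0},{"hand":1,"x":0.001,"y":0,"z":0.001,"twist":0}]}}

```text
t: 11.5
position: [0.5427, -0.2258, 0.1156]
orientation: [2.992, 0.943, 0.008]
ft_force: [1.0, 3.9, 13.5]
grip_width: 0.112
```

```bash
sed -i 's/w9.png/w10.png/' d.py; python3 d.py;python3 look.py scene s10; python3 plan.py; python3 -c "
import cv2;a=cv2.imread('pics/s10.png')[140:270,130:300];cv2.imwrite('pics/s10z.png',cv2.resize(a,None,fx=4.5,fy=4.5))"; python3 g.py w10
```

```text
11.5 [ 0.54269466 -0.22581944  0.11561998]
t 11.6 now [ 0.5426 -0.2258  0.1157] 35.01 f [ 1.9  5.7 12.2] g 0.112 q [-0.49  0.22  1.46  0.    1.46 -1.1 ]
3224 handle u [-0.0188 -0.0013  0.0052] vmax 0.06851183237370788
top vs v [[0.035  0.045  0.055  0.065 ]
 [0.026  0.0259 0.026  0.0257]]
u -0.19 w -0.04040852716357718 v [0.0685 0.0693] 31
u -0.17 w -0.040007894079584605 v [0.0684 0.0696] 56
u -0.15000000000000002 w 0.010860190424707622 v [0.0467 0.0601] 935
u -0.13000000000000003 w 0.022968848298619195 v [0.0609 0.0693] 1442
u -0.11000000000000006 w 0.02364169139450035 v [0.0611 0.069 ] 1130
u -0.09000000000000007 w 0.023858697223092754 v [0.0609 0.069 ] 2024
u -0.07000000000000008 w 0.024204830550587874 v [0.0608 0.0687] 2384
u -0.05000000000000008 w 0.02482402388239116 v [0.0602 0.0686] 2023
u -0.03000000000000009 w 0.025307543838429175 v [0.0606 0.0682] 1581
```

View pics/s10z.png

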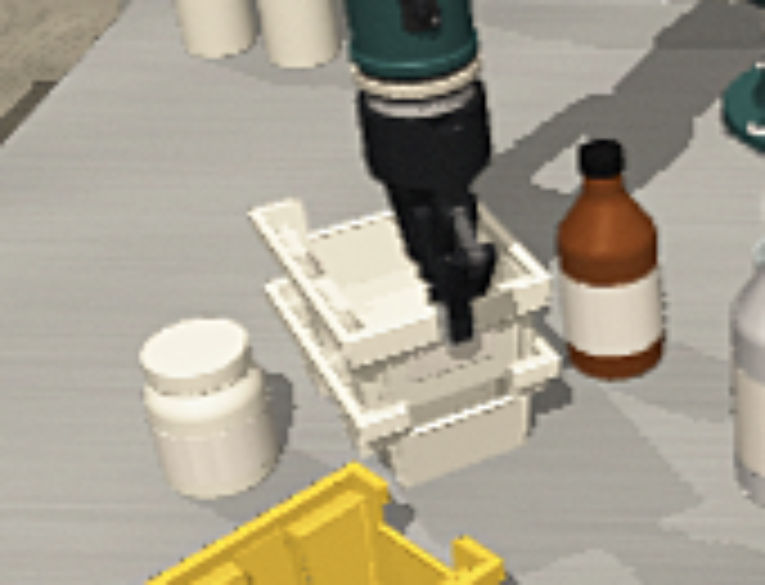

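Emit:
{"method": "carry_out", "body": {"targets": [{"hand":1,"x":-0.001,"y":0,"z":0.002,"twist":0},{"hand":1,"x":0,"y":0,"z":0.001,"twist":0},{"hand":1,"x":0,"y":0,"z":0,"twist":0},{"hand":0.8,"x":0,"y":0,"z":0,"twist":0},{"hand":0.6,"x":0,"y":0,"z":0,"twist":0}]}}

```text
t: 12.02
position: [0.5418, -0.2267, 0.1123]
orientation: [2.991, 0.944, 0.008]
ft_force: [-0.6, -0.6, -0.1]
grip_width: 0.2
```

Emit:
{"method": "carry_out", "body": {"targets": [{"hand":0.3,"x":0,"y":0,"z":0,"twist":0},{"hand":0,"x":0,"y":0,"z":0,"twist":0},{"hand":-0.3,"x":0,"y":0,"z":-0.002,"twist":0},{"hand":-0.3,"x":0,"y":0,"z":-0.004,"twist":0},{"hand":-0.3,"x":0,"y":0,"z":-0.008,"twist":0}]}}

```text
t: 12.43
position: [0.5387, -0.2261, 0.1215]
orientation: [-2.994, -0.942, 0.004]
ft_force: [-0.0, 0.2, -0.7]
grip_width: 0.65
```

```bash
sed -i 's/w10.png/w11.png/' d.py; python3 d.py;python3 look.py scene s11; python3 plan.py; python3 -c "
import cv2;a=cv2.imread('pics/s11.png')[140:270,130:300];cv2.imwrite('pics/s11z.png',cv2.resize(a,None,fx=4.5,fy=4.5))"; python3 g.py w11
```

```text
12.4333 [ 0.5387078  -0.22606067  0.12149881]
t 12.53 now [ 0.5405 -0.2269  0.1247] 34.95 f [1.  0.2 0.4] g 0.649 q [-0.49  0.21  1.45 -0.    1.48 -1.1 ]
2955 handle u [-0.0189  0.002   0.0088] vmax 0.06798181254244881
top vs v [[0.035  0.045  0.055  0.065 ]
 [0.0143 0.0144 0.0142 0.0143]]
u -0.19 w -0.048925173203992436 v [0.0678 0.0691] 25
u -0.17 w 0.0025723877340501607 v [0.0462 0.059 ] 300
u -0.15000000000000002 w 0.01369727948904606 v [0.0607 0.0689] 1336
u -0.13000000000000003 w 0.014269679258708095 v [0.0608 0.0688] 1542
u -0.11000000000000006 w 0.01449594705708492 v [0.0602 0.0685] 1030
u -0.09000000000000007 w 0.014303645805711154 v [0.0605 0.0684] 1626
u -0.07000000000000008 w 0.014173329237545643 v [0.0599 0.0682] 2120
u -0.05000000000000008 w 0.014292268741008593 v [0.0599 0.0679] 1939
u -0.03000000000000009 w 0.014484723774828095 v [0.0597 0.0678] 1116
```

View pics/s11z.png

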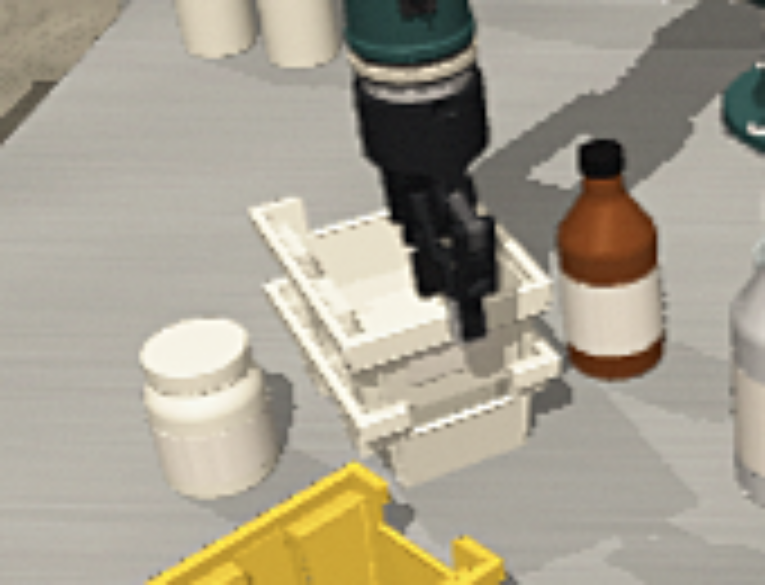

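View pics/w11.png

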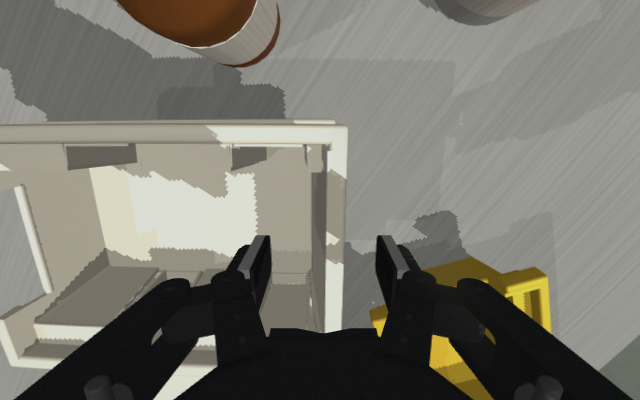

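Emit:
{"method": "carry_out", "body": {"targets": [{"hand":-1,"x":0,"y":0,"z":-0.015,"twist":0},{"hand":-1,"x":0,"y":0,"z":-0.03,"twist":0},{"hand":-1,"x":0,"y":0,"z":-0.035,"twist":0},{"hand":-1,"x":0,"y":0,"z":-0.035,"twist":0},{"hand":-1,"x":0,"y":0,"z":-0.035,"twist":0}]}}

```text
t: 12.95
position: [0.5394, -0.2262, 0.2746]
orientation: [2.996, 0.943, 0.0]
ft_force: [0.3, 0.5, 0.9]
grip_width: 1.001
```

Emit:
{"method": "carry_out", "body": {"targets": [{"hand":-1,"x":-0.02,"y":0,"z":-0.03,"twist":0},{"hand":-1,"x":-0.03,"y":0,"z":-0.02,"twist":0},{"hand":-1,"x":-0.03,"y":0,"z":-0.01,"twist":0},{"hand":-1,"x":-0.01,"y":0,"z":0,"twist":0},{"hand":-1,"x":0,"y":0,"z":0,"twist":0}]}}

```text
t: 13.37
position: [0.4647, -0.2793, 0.3346]
orientation: [2.995, 0.938, 0.002]
ft_force: [1.3, -0.3, -1.2]
grip_width: 0.997
```

```bash
sed -i 's/w11.png/w12.png/' d.py; python3 d.py; python3 plan.py
```

```text
13.3667 [ 0.4646882  -0.27930628  0.33457636]
t 13.42 now [ 0.4655 -0.2783  0.333 ] 34.85 f [ 0.9  0.5 -0.4] g 0.998 q [-0.64  0.07  1.19  0.    1.88 -1.25]
```

View pics/w12.png

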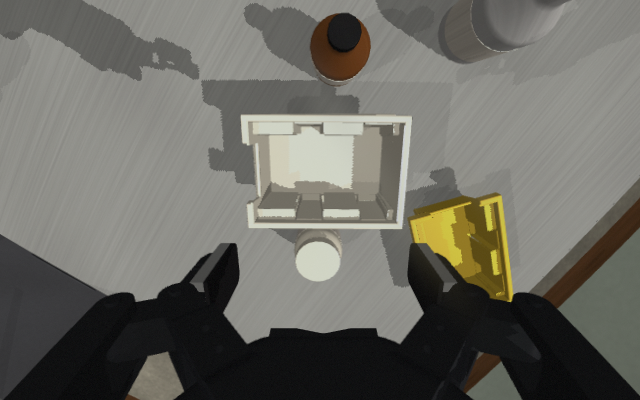

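```bash
cat > e2.py <<'E'
from h import *
import sys
im=cv2.imread('pics/%s.png'%sys.argv[1]);C=np.load('Cw.npy');z0=float(sys.argv[2])
k=((abs(C[...,2]-z0)<.008)&(im.min(2)>90)).astype(np.uint8);k[230:]=0
n,l,st,_=cv2.connectedComponentsWithStats(k,connectivity=4);i=1+st[1:,4].argmax();P=C[l==i]
r=cv2.minAreaRect(P[:,:2].astype(np.float32)*1000);print(st[i],r)
A=np.c_[P[:,:2],np.ones(len(P))];c=np.linalg.lstsq(A,P[:,2],rcond=None)[0];print('z',np.median(P[:,2]),'slope',c[:2])
E
python3 e2.py w12 .138
```

```text
[ 240  114  172  115 3715] ((467.9214782714844, -279.09283447265625), (196.75099182128906, 140.0894317626953), 34.6955680847168)
z 0.13828457850486228 slope [-0.00170415  0.00777675]
```

```bash
python3 plan.py .5590,.3400,.300,-1.3,25,-1,3
```

```text
t 13.42 now [ 0.4655 -0.2783  0.333 ] 34.85 f [ 0.9  0.5 -0.4] g 0.998 q [-0.64  0.07  1.19  0.    1.88 -1.25]
[{"hand": -1.0, "x": 0.005, "y": -0.005, "z": 0.0, "twist": 0.4}, {"hand": -1.0, "x": 0.01, "y": -0.011, "z": 0.001, "twist": 0.8}, {"hand": -1.0, "x": 0.014, "y": -0.015, "z": 0.001, "twist": 1.3}, {"hand": -1.0, "x": 0.019, "y": -0.022, "z": 0.002, "twist": 1.6}, {"hand": -1.0, "x": 0.018, "y": -0.022, "z": 0.001, "twist": 1.7}]
[{"hand": -1.0, "x": 0.017, "y": -0.022, "z": 0.002, "twist": 1.6}, {"hand": -1.0, "x": 0.017, "y": -0.023, "z": 0.001, "twist": 1.6}, {"hand": -1.0, "x": 0.016, "y": -0.024, "z": 0.002, "twist": 1.7}, {"hand": -1.0, "x": 0.015, "y": -0.024, "z": 0.001, "twist": 1.6}, {"hand": -1.0, "x": 0.015, "y": -0.024, "z": 0.002, "twist": 1.7}]
[{"hand": -1.0, "x": 0.014, "y": -0.025, "z": 0.001, "twist": 1.6}, {"hand": -1.0, "x": 0.013, "y": -0.025, "z": 0.002, "twist": 1.7}, {"hand": -1.0, "x": 0.013, "y": -0.025, "z": 0.001, "twist": 1.6}, {"hand": -1.0, "x": 0.011, "y": -0.026, "z": 0.002, "twist": 1.6}, {"hand": -1.0, "x": 0.011, "y": -0.026, "z": 0.001, "twist": 1.7}]
[{"hand": -1.0, "x": 0.011, "y": -0.027, "z": 0.002, "twist": 1.6}, {"hand": -1.0, "x": 0.009, "y": -0.027, "z": 0.001, "twist": 1.7}, {"hand": -1.0, "x": 0.009, "y": -0.027, "z": 0.002, "twist": 1.6}, {"hand": -1.0, "x": 0.008, "y": -0.027, "z": 0.001, "twist": 1.7}, {"hand": -1.0, "x": 0.007, "y": -0.027, "z": 0.002, "twist": 1.6}]
[{"hand": -1.0, "x": 0.007, "y": -0.028, "z": 0.001, "twist": 1.6}, {"hand": -1.0, "x": 0.005, "y": -0.028, "z": 0.002, "twist": 1.7}, {"hand": -1.0, "x": 0.004, "y": -0.021, "z": 0.001, "twist": 1.2}, {"hand": -1.0, "x": 0.002, "y": -0.014, "z": 0.001, "twist": 0.8}, {"hand": -1.0, "x": 0.001, "y": -0.007, "z": 0.0, "twist": 0.4}]
-> [0.559  0.3399 0.3   ] -1.25
```

Emit:
{"method": "carry_out", "body": {"targets": [{"hand":-1,"x":0.005,"y":-0.005,"z":0,"twist":0.4},{"hand":-1,"x":0.01,"y":-0.011,"z":0.001,"twist":0.8},{"hand":-1,"x":0.014,"y":-0.015,"z":0.001,"twist":1.3},{"hand":-1,"x":0.019,"y":-0.022,"z":0.002,"twist":1.6},{"hand":-1,"x":0.018,"y":-0.022,"z":0.001,"twist":1.7}]}}

```text
t: 13.83
position: [0.4814, -0.1765, 0.3257]
orientation: [-3.038, -0.789, 0.003]
ft_force: [0.8, 0.3, 0.7]
grip_width: 1.001
```

Emit:
{"method": "carry_out", "body": {"targets": [{"hand":-1,"x":0.017,"y":-0.022,"z":0.002,"twist":1.6},{"hand":-1,"x":0.017,"y":-0.023,"z":0.001,"twist":1.6},{"hand":-1,"x":0.016,"y":-0.024,"z":0.002,"twist":1.7},{"hand":-1,"x":0.015,"y":-0.024,"z":0.001,"twist":1.6},{"hand":-1,"x":0.015,"y":-0.024,"z":0.002,"twist":1.7}]}}

```text
t: 14.25
position: [0.5018, -0.0353, 0.3184]
orientation: [-3.087, -0.572, 0.003]
ft_force: [1.0, 0.9, -0.8]
grip_width: 0.999
```

Emit:
{"method": "carry_out", "body": {"targets": [{"hand":-1,"x":0.014,"y":-0.025,"z":0.001,"twist":1.6},{"hand":-1,"x":0.013,"y":-0.025,"z":0.002,"twist":1.7},{"hand":-1,"x":0.013,"y":-0.025,"z":0.001,"twist":1.6},{"hand":-1,"x":0.011,"y":-0.026,"z":0.002,"twist":1.6},{"hand":-1,"x":0.011,"y":-0.026,"z":0.001,"twist":1.7}]}}

```text
t: 14.67
position: [0.5216, 0.1047, 0.3109]
orientation: [-3.121, -0.35, 0.005]
ft_force: [1.0, -0.6, 0.4]
grip_width: 0.999
```

Emit:
{"method": "carry_out", "body": {"targets": [{"hand":-1,"x":0.011,"y":-0.027,"z":0.002,"twist":1.6},{"hand":-1,"x":0.009,"y":-0.027,"z":0.001,"twist":1.7},{"hand":-1,"x":0.009,"y":-0.027,"z":0.002,"twist":1.6},{"hand":-1,"x":0.008,"y":-0.027,"z":0.001,"twist":1.7},{"hand":-1,"x":0.007,"y":-0.027,"z":0.002,"twist":1.6}]}}

```text
t: 15.08
position: [0.5423, 0.2454, 0.3029]
orientation: [3.139, 0.127, -0.005]
ft_force: [-0.2, -0.0, -0.3]
grip_width: 1.003
```

Emit:
{"method": "carry_out", "body": {"targets": [{"hand":-1,"x":0.007,"y":-0.028,"z":0.001,"twist":1.6},{"hand":-1,"x":0.005,"y":-0.028,"z":0.002,"twist":1.7},{"hand":-1,"x":0.004,"y":-0.021,"z":0.001,"twist":1.2},{"hand":-1,"x":0.002,"y":-0.014,"z":0.001,"twist":0.8},{"hand":-1,"x":0.001,"y":-0.007,"z":0,"twist":0.4}]}}

```text
t: 15.5
position: [0.5566, 0.3445, 0.2966]
orientation: [3.14, -0.025, -0.007]
ft_force: [0.6, -0.3, -0.1]
grip_width: 0.998
```

```bash
sed -i 's/w12.png/w13.png/' d.py; python3 d.py; python3 plan.py; sed -i "s/w3.png/w13.png/; s/((.11,.264),(.266,.42))/((.24,.45),)/" f.py; python3 f.py
```

```text
15.5 [0.55658608 0.34454945 0.29663655]
t 15.55 now [0.5568 0.3446 0.297 ] -0.9 f [ 0.4  0.1 -0.9] g 1.0 q [0.47 0.33 0.95 0.   1.86 0.48]
[ 190  117  139  153 2199]
((486.130126953125, 343.62939453125), (139.60174560546875, 197.57241821289062), 88.64391326904297) -0.10673455207822002 0.2717103486764994 0.4114789710792676
[0.55563955 0.3418543  0.1972177 ] 0.27279740384604356 0.4105938946885747
```

View pics/w13.png

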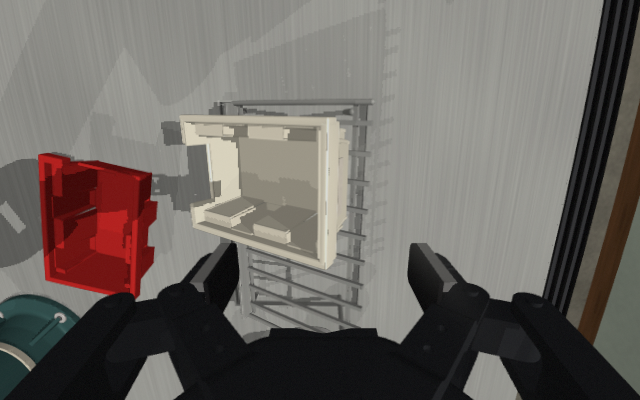

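Emit:
{"method": "carry_out", "body": {"targets": [{"hand":-1,"x":0,"y":0,"z":0.005,"twist":0},{"hand":-1,"x":0.001,"y":-0.001,"z":0.011,"twist":0},{"hand":-1,"x":0,"y":0,"z":0.016,"twist":0},{"hand":-1,"x":0,"y":0,"z":0.016,"twist":0},{"hand":-1,"x":0,"y":0,"z":0.016,"twist":0}]}}

```text
t: 15.97
position: [0.559, 0.3403, 0.2344]
orientation: [3.141, -0.033, -0.001]
ft_force: [-0.0, 1.0, -0.3]
grip_width: 0.999
```

Emit:
{"method": "carry_out", "body": {"targets": [{"hand":-1,"x":0,"y":0,"z":0.016,"twist":0},{"hand":-1,"x":0,"y":0,"z":0.016,"twist":0},{"hand":-1,"x":0,"y":0,"z":0.016,"twist":0},{"hand":-1,"x":0,"y":0,"z":0.012,"twist":0},{"hand":-1,"x":0,"y":0,"z":0.006,"twist":0}]}}

```text
t: 16.38
position: [0.5581, 0.34, 0.1668]
orientation: [3.139, -0.033, -0.006]
ft_force: [0.1, 0.1, -0.5]
grip_width: 0.999
```

```bash
python3 plan.py; python3 look.py wrist w14; python3 plan.py
```

```text
t 16.38 now [0.5581 0.34   0.1668] -1.21 f [ 0.1  0.1 -0.5] g 0.999 q [ 0.46  0.34  1.2  -0.    1.61  0.48]
t 16.43 now [0.558  0.3401 0.1664] -1.2 f [-0.8  0.7 -0.7] g 0.996 q [ 0.46  0.34  1.2  -0.    1.61  0.48]
```

View pics/w14.png

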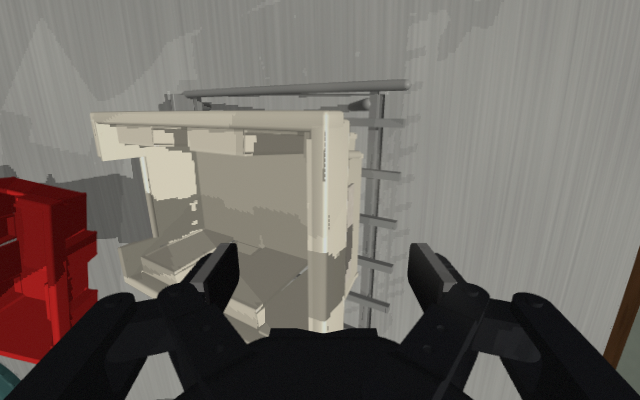

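Rim of tote_a (columns 312–345) stands between the pads, as before. Closing.

Emit:
{"method": "carry_out", "body": {"targets": [{"hand":0.2,"x":0,"y":0,"z":0,"twist":0},{"hand":0.4,"x":0,"y":0,"z":0,"twist":0},{"hand":0.6,"x":0,"y":0,"z":0,"twist":0},{"hand":0.8,"x":0,"y":0,"z":0,"twist":0},{"hand":1,"x":0,"y":0,"z":0,"twist":0}]}}

```text
t: 16.85
position: [0.5596, 0.3417, 0.171]
orientation: [-3.141, 0.031, -0.003]
ft_force: [0.5, 0.1, 0.3]
grip_width: 0.3
```

Emit:
{"method": "carry_out", "body": {"targets": [{"hand":1,"x":0,"y":0,"z":0,"twist":0},{"hand":1,"x":0,"y":0,"z":0,"twist":0},{"hand":1,"x":0,"y":0,"z":0,"twist":0},{"hand":1,"x":0,"y":0,"z":0,"twist":0},{"hand":1,"x":0,"y":0,"z":0,"twist":0}]}}

```text
t: 17.27
position: [0.561, 0.3416, 0.1708]
orientation: [-3.141, 0.032, -0.008]
ft_force: [5.3, -0.2, -0.7]
grip_width: 0.18
```

Emit:
{"method": "carry_out", "body": {"targets": [{"hand":1,"x":0,"y":0,"z":-0.003,"twist":0},{"hand":1,"x":0,"y":0,"z":-0.006,"twist":0},{"hand":1,"x":0,"y":0,"z":-0.01,"twist":0},{"hand":1,"x":0,"y":0,"z":-0.012,"twist":0},{"hand":1,"x":0,"y":0,"z":-0.012,"twist":0}]}}

```text
t: 17.68
position: [0.5582, 0.3416, 0.2135]
orientation: [3.141, -0.03, -0.004]
ft_force: [-0.0, 0.2, -3.4]
grip_width: 0.107
```

```bash
python3 plan.py; python3 look.py scene s15; python3 -c "
import cv2;a=cv2.imread('pics/s15.png')[120:290,300:500];cv2.imwrite('pics/s15z.png',cv2.resize(a,None,fx=3.5,fy=3.5))"
```

```text
t 17.68 now [0.5582 0.3416 0.2135] -1.11 f [-0.   0.2 -3.4] g 0.107 q [0.46 0.33 1.12 0.   1.69 0.48]
```

View pics/s15z.png

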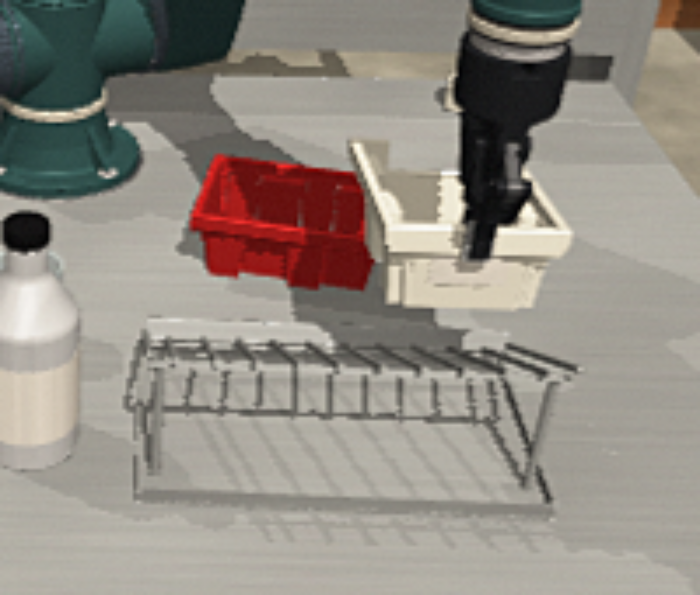

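```bash
python3 plan.py .5585,.3416,.345,-1.1,10,1 .391,-.332,.345,-145.3,40,1,6
```

```text
t 17.73 now [0.5596 0.3422 0.2176] -1.11 f [ 0.1  1.5 -1. ] g 0.113 q [0.46 0.33 1.12 0.   1.7  0.48]
[{"hand": 1.0, "x": 0.0, "y": 0.0, "z": -0.005, "twist": 0.0}, {"hand": 1.0, "x": 0.0, "y": 0.0, "z": -0.011, "twist": 0.0}, {"hand": 1.0, "x": 0.0, "y": 0.0, "z": -0.016, "twist": 0.0}, {"hand": 1.0, "x": 0.0, "y": 0.0, "z": -0.016, "twist": 0.0}, {"hand": 1.0, "x": -0.001, "y": 0.0, "z": -0.016, "twist": 0.0}]
[{"hand": 1.0, "x": 0.0, "y": 0.0, "z": -0.016, "twist": 0.0}, {"hand": 1.0, "x": 0.0, "y": 0.0, "z": -0.016, "twist": 0.0}, {"hand": 1.0, "x": 0.0, "y": 0.001, "z": -0.015, "twist": 0.0}, {"hand": 1.0, "x": 0.0, "y": 0.0, "z": -0.011, "twist": 0.0}, {"hand": 1.0, "x": 0.0, "y": 0.0, "z": -0.005, "twist": 0.0}]
-> [0.5586 0.3413 0.3446] -1.11
[{"hand": 1.0, "x": -0.001, "y": 0.003, "z": 0.0, "twist": 0.6}, {"hand": 1.0, "x": -0.001, "y": 0.006, "z": 0.0, "twist": 1.2}, {"hand": 1.0, "x": -0.002, "y": 0.008, "z": 0.0, "twist": 1.8}, {"hand": 1.0, "x": -0.001, "y": 0.012, "z": 0.0, "twist": 2.5}, {"hand": 1.0, "x": -0.002, "y": 0.014, "z": 0.0, "twist": 3.0}]
[{"hand": 1.0, "x"
[... 1527 characters left out ...]
"z": 0.0, "twist": 4.2}]
[{"hand": 1.0, "x": 0.02, "y": -0.004, "z": 0.0, "twist": 4.2}, {"hand": 1.0, "x": 0.02, "y": -0.005, "z": 0.0, "twist": 4.3}, {"hand": 1.0, "x": 0.019, "y": -0.007, "z": 0.0, "twist": 4.2}, {"hand": 1.0, "x": 0.018, "y": -0.009, "z": 0.0, "twist": 4.3}, {"hand": 1.0, "x": 0.016, "y": -0.008, "z": 0.0, "twist": 3.6}]
[{"hand": 1.0, "x": 0.012, "y": -0.008, "z": 0.0, "twist": 3.0}, {"hand": 1.0, "x": 0.01, "y": -0.007, "z": 0.0, "twist": 2.5}, {"hand": 1.0, "x": 0.006, "y": -0.005, "z": 0.0, "twist": 1.8}, {"hand": 1.0, "x": 0.005, "y": -0.004, "z": 0.0, "twist": 1.2}, {"hand": 1.0, "x": 0.002, "y": -0.002, "z": 0.0, "twist": 0.6}]
-> [ 0.3914 -0.3323  0.3446] -145.31
```

Emit:
{"method": "carry_out", "body": {"targets": [{"hand":1,"x":0,"y":0,"z":-0.007,"twist":0},{"hand":1,"x":0,"y":0,"z":-0.012,"twist":0},{"hand":1,"x":0,"y":0,"z":-0.016,"twist":0},{"hand":1,"x":0,"y":0,"z":-0.016,"twist":0},{"hand":1,"x":0,"y":0,"z":-0.016,"twist":0}]}}

```text
t: 18.15
position: [0.5589, 0.3415, 0.2809]
orientation: [3.141, -0.031, -0.001]
ft_force: [0.2, -0.2, -3.1]
grip_width: 0.109
```

Emit:
{"method": "carry_out", "body": {"targets": [{"hand":1,"x":0,"y":0,"z":-0.016,"twist":0},{"hand":1,"x":0,"y":0,"z":-0.016,"twist":0},{"hand":1,"x":0,"y":0,"z":-0.015,"twist":0},{"hand":1,"x":0,"y":0,"z":-0.011,"twist":0},{"hand":1,"x":0,"y":0,"z":-0.005,"twist":0}]}}

```text
t: 18.57
position: [0.5593, 0.3417, 0.3459]
orientation: [-3.14, 0.031, -0.005]
ft_force: [-0.1, -0.5, -2.3]
grip_width: 0.112
```

Emit:
{"method": "carry_out", "body": {"targets": [{"hand":1,"x":-0.001,"y":0.003,"z":0,"twist":0.6},{"hand":1,"x":-0.001,"y":0.006,"z":0,"twist":1.2},{"hand":1,"x":-0.002,"y":0.008,"z":0,"twist":1.8},{"hand":1,"x":-0.001,"y":0.012,"z":0,"twist":2.5},{"hand":1,"x":-0.002,"y":0.014,"z":0,"twist":3.0}]}}

```text
t: 18.98
position: [0.5482, 0.2982, 0.341]
orientation: [3.127, -0.286, -0.004]
ft_force: [0.3, -0.5, -3.1]
grip_width: 0.107
```

Emit:
{"method": "carry_out", "body": {"targets": [{"hand":1,"x":-0.001,"y":0.018,"z":0,"twist":3.6},{"hand":1,"x":0,"y":0.02,"z":0,"twist":4.3},{"hand":1,"x":0.001,"y":0.02,"z":0,"twist":4.2},{"hand":1,"x":0.003,"y":0.021,"z":0,"twist":4.2},{"hand":1,"x":0.004,"y":0.019,"z":0,"twist":4.3}]}}

```text
t: 19.4
position: [0.5232, 0.2016, 0.3416]
orientation: [3.024, -0.844, -0.003]
ft_force: [1.0, -0.8, -2.0]
grip_width: 0.111
```

Emit:
{"method": "carry_out", "body": {"targets": [{"hand":1,"x":0.006,"y":0.02,"z":0,"twist":4.2},{"hand":1,"x":0.008,"y":0.019,"z":0,"twist":4.3},{"hand":1,"x":0.008,"y":0.018,"z":0,"twist":4.2},{"hand":1,"x":0.011,"y":0.018,"z":0,"twist":4.2},{"hand":1,"x":0.011,"y":0.017,"z":0,"twist":4.3}]}}

```text
t: 19.82
position: [0.4988, 0.1022, 0.3416]
orientation: [2.817, -1.386, -0.003]
ft_force: [0.7, 0.7, -2.8]
grip_width: 0.11
```

Emit:
{"method": "carry_out", "body": {"targets": [{"hand":1,"x":0.012,"y":0.016,"z":0,"twist":4.2},{"hand":1,"x":0.014,"y":0.015,"z":0,"twist":4.3},{"hand":1,"x":0.015,"y":0.014,"z":0,"twist":4.2},{"hand":1,"x":0.016,"y":0.013,"z":0,"twist":4.3},{"hand":1,"x":0.017,"y":0.012,"z":0,"twist":4.2}]}}

```text
t: 20.23
position: [0.4737, 0.0032, 0.3417]
orientation: [2.515, -1.88, -0.003]
ft_force: [0.4, -1.0, -3.5]
grip_width: 0.114
```

Emit:
{"method": "carry_out", "body": {"targets": [{"hand":1,"x":0.017,"y":0.01,"z":0,"twist":4.2},{"hand":1,"x":0.018,"y":0.01,"z":0,"twist":4.3},{"hand":1,"x":0.019,"y":0.007,"z":0,"twist":4.2},{"hand":1,"x":0.02,"y":0.007,"z":0,"twist":4.3},{"hand":1,"x":0.019,"y":0.004,"z":0,"twist":4.2}]}}

```text
t: 20.65
position: [0.4491, -0.0948, 0.3417]
orientation: [2.125, -2.311, -0.003]
ft_force: [1.4, -0.3, -2.6]
grip_width: 0.111
```

Emit:
{"method": "carry_out", "body": {"targets": [{"hand":1,"x":0.021,"y":0.004,"z":0,"twist":4.2},{"hand":1,"x":0.02,"y":0.002,"z":0,"twist":4.3},{"hand":1,"x":0.02,"y":0,"z":0,"twist":4.2},{"hand":1,"x":0.021,"y":-0.001,"z":0,"twist":4.3},{"hand":1,"x":0.02,"y":-0.003,"z":0,"twist":4.2}]}}

```text
t: 21.07
position: [0.4243, -0.1941, 0.3417]
orientation: [1.664, -2.663, -0.003]
ft_force: [-0.5, -0.6, -3.1]
grip_width: 0.114
```

Emit:
{"method": "carry_out", "body": {"targets": [{"hand":1,"x":0.02,"y":-0.004,"z":0,"twist":4.2},{"hand":1,"x":0.02,"y":-0.005,"z":0,"twist":4.3},{"hand":1,"x":0.019,"y":-0.007,"z":0,"twist":4.2},{"hand":1,"x":0.018,"y":-0.009,"z":0,"twist":4.3},{"hand":1,"x":0.016,"y":-0.008,"z":0,"twist":3.6}]}}

```text
t: 21.48
position: [0.3998, -0.2903, 0.3415]
orientation: [1.161, -2.917, -0.004]
ft_force: [0.4, 0.3, -2.5]
grip_width: 0.11
```

Emit:
{"method": "carry_out", "body": {"targets": [{"hand":1,"x":0.012,"y":-0.008,"z":0,"twist":3.0},{"hand":1,"x":0.01,"y":-0.007,"z":0,"twist":2.5},{"hand":1,"x":0.006,"y":-0.005,"z":0,"twist":1.8},{"hand":1,"x":0.005,"y":-0.004,"z":0,"twist":1.2},{"hand":1,"x":0.002,"y":-0.002,"z":0,"twist":0.6}]}}

```text
t: 21.9
position: [0.3911, -0.3323, 0.3425]
orientation: [0.933, -2.999, -0.001]
ft_force: [-0.1, 0.5, -2.8]
grip_width: 0.112
```

```bash
python3 look.py scene s16; sed -i 's/w13.png/w16.png/' d.py; python3 d.py; python3 plan.py; python3 g.py w16; python3 -c "
import cv2;a=cv2.imread('pics/s16.png')[100:270,130:330];cv2.imwrite('pics/s16z.png',cv2.resize(a,None,fx=3.5,fy=3.5))"
```

```text
21.95 [ 0.39133125 -0.33240832  0.34253359]
t 22.0 now [ 0.3916 -0.3319  0.3427] -145.35 f [ 0.4  0.1 -2.7] g 0.11 q [-0.81  0.01  1.23  0.    1.9   1.72]
3132 handle u [-0.0186 -0.001   0.005 ] vmax 0.07017258530350697
top vs v [[0.035  0.045  0.055  0.065  0.075 ]
 [0.0245 0.0245 0.0244 0.0238 0.0221]]
u -0.17 w -0.006787314158729773 v [0.0465 0.0608] 648
u -0.15000000000000002 w 0.006814351593344842 v [0.0619 0.07  ] 1276
u -0.13000000000000003 w 0.009381459848028623 v [0.0619 0.07  ] 1100
u -0.11000000000000006 w 0.011979782909827586 v [0.0622 0.07  ] 793
u -0.09000000000000007 w 0.014053406304284134 v [0.062 0.07 ] 1515
u -0.07000000000000008 w 0.01633646883126369 v [0.062  0.0701] 1890
u -0.05000000000000008 w 0.018885345865225056 v [0.062 0.07 ] 1691
u -0.03000000000000009 w 0.021326658405230875 v [0.0621 0.0698] 1170
```

View pics/s16z.png

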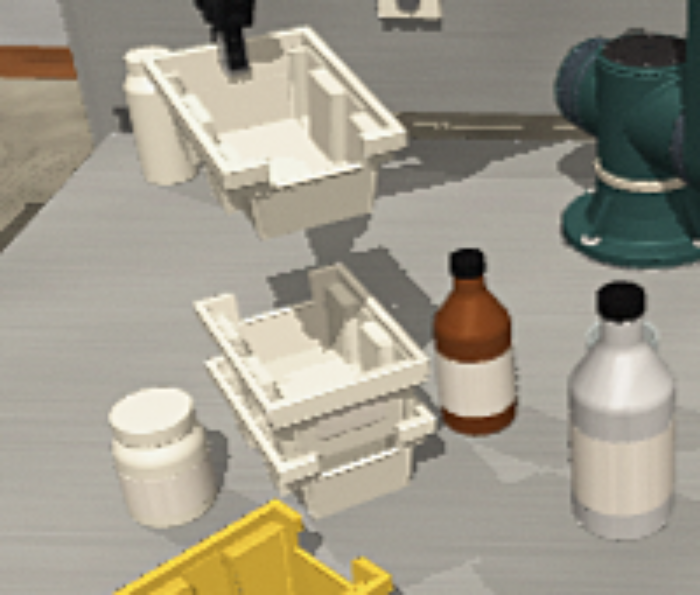

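View pics/w16.png

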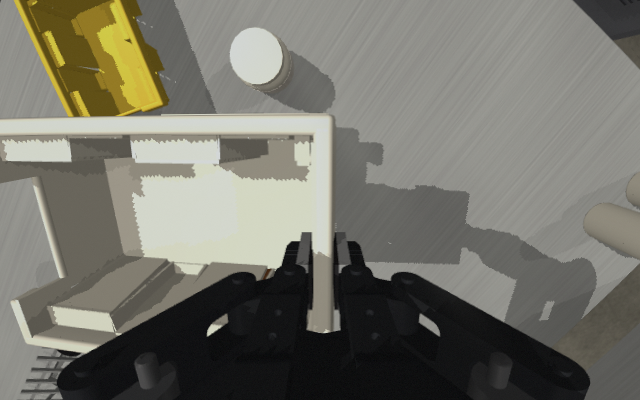

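```bash
cat > k.py <<'E'
from h import *
im=cv2.imread('pics/t0.png');C=np.load('C.npy')
k=((C[...,2]>.067)&(C[...,2]<.085)&(im.min(2)>110)).astype(np.uint8)
for z in(4,): 
  k[:, :381]=0;k[:,460:]=0;k[:150]=0;k[240:]=0
  n,l,st,_=cv2.connectedComponentsWithStats(k,connectivity=8);i=1+st[1:,4].argmax();P=C[l==i]
  print(st[i],cv2.minAreaRect(P[:,:2].astype(np.float32)*1000))
E
python3 k.py
```

```text
[381 158  75  78 553] ((465.4609680175781, -280.7589111328125), (196.12747192382812, 140.77621459960938), 34.82265090942383)
```

Emit:
{"method": "carry_out", "body": {"targets": [{"hand":1,"x":0,"y":0,"z":0.005,"twist":0},{"hand":1,"x":-0.001,"y":0,"z":0.009,"twist":0},{"hand":1,"x":0,"y":0,"z":0.014,"twist":0},{"hand":1,"x":-0.001,"y":0,"z":0.016,"twist":0},{"hand":1,"x":0,"y":0,"z":0.016,"twist":0}]}}

```text
t: 22.42
position: [0.3936, -0.3299, 0.2816]
orientation: [-0.938, 2.998, 0.0]
ft_force: [0.4, 1.0, -3.6]
grip_width: 0.111
```

Emit:
{"method": "carry_out", "body": {"targets": [{"hand":1,"x":-0.001,"y":0,"z":0.016,"twist":0},{"hand":1,"x":0,"y":0,"z":0.016,"twist":0},{"hand":1,"x":0,"y":0,"z":0.016,"twist":0},{"hand":1,"x":0,"y":0,"z":0.013,"twist":0},{"hand":1,"x":0,"y":0,"z":0.008,"twist":0}]}}

```text
t: 22.83
position: [0.3936, -0.3287, 0.211]
orientation: [0.937, -2.997, -0.006]
ft_force: [0.1, 0.7, -4.0]
grip_width: 0.113
```

```bash
python3 look.py scene s17; sed -i 's/w16.png/w17.png/' d.py; python3 d.py; python3 plan.py; python3 g.py w17; python3 -c "
import cv2;a=cv2.imread('pics/s17.png')[120:260,130:300];cv2.imwrite('pics/s17z.png',cv2.resize(a,None,fx=4.2,fy=4.2))"
```

```text
22.8833 [ 0.39319611 -0.32843993  0.20986402]
t 22.93 now [ 0.3934 -0.3288  0.2114] -145.29 f [-0.9  0.4 -3.8] g 0.105 q [-0.81  0.01  1.49  0.    1.65  1.73]
3087 handle u [-0.0187 -0.0016  0.0044] vmax 0.06951563983873985
top vs v [[0.035  0.045  0.055  0.065 ]
 [0.023  0.0229 0.0228 0.0221]]
u -0.17 w -0.00858995574971092 v [0.0459 0.0595] 669
u -0.15000000000000002 w 0.0051564216470922075 v [0.0609 0.0688] 1301
u -0.13000000000000003 w 0.0075490471459986695 v [0.0609 0.069 ] 1295
u -0.11000000000000006 w 0.010228206827100645 v [0.0608 0.069 ] 807
u -0.09000000000000007 w 0.012263623038769156 v [0.0609 0.0691] 1576
u -0.07000000000000008 w 0.01454852253477586 v [0.0612 0.0693] 1894
u -0.05000000000000008 w 0.017117544380738776 v [0.0608 0.0692] 1804
u -0.03000000000000009 w 0.01981354100218588 v [0.0614 0.0691] 1121
```

View pics/s17z.png

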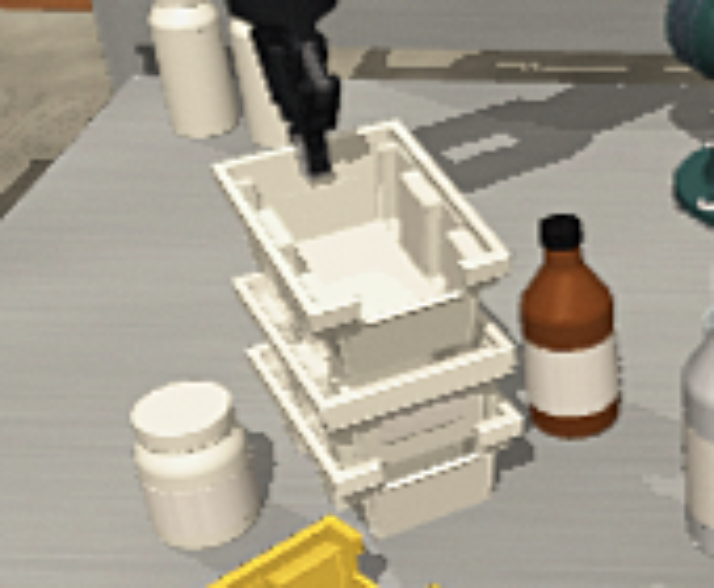

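Emit:
{"method": "carry_out", "body": {"targets": [{"hand":1,"x":0,"y":-0.001,"z":0.004,"twist":0},{"hand":1,"x":0,"y":0,"z":0.005,"twist":0},{"hand":1,"x":0,"y":0,"z":0.004,"twist":0},{"hand":1,"x":0,"y":0,"z":0.004,"twist":0},{"hand":1,"x":0,"y":0,"z":0.003,"twist":0}]}}

```text
t: 23.35
position: [0.3947, -0.3311, 0.1937]
orientation: [-0.936, 2.999, -0.0]
ft_force: [0.6, 0.4, -2.6]
grip_width: 0.108
```

Emit:
{"method": "carry_out", "body": {"targets": [{"hand":1,"x":0,"y":0,"z":0.002,"twist":0},{"hand":1,"x":0,"y":0,"z":0.002,"twist":0},{"hand":1,"x":0,"y":0,"z":0.002,"twist":0},{"hand":1,"x":0.001,"y":0,"z":0.002,"twist":0},{"hand":1,"x":0,"y":0,"z":0.002,"twist":0}]}}

```text
t: 23.77
position: [0.394, -0.3326, 0.1856]
orientation: [-0.935, 2.998, -0.005]
ft_force: [-4.3, -1.2, 7.0]
grip_width: 0.113
```

```bash
python3 look.py scene s18; sed -i 's/w17.png/w18.png/' d.py; python3 d.py; python3 plan.py; python3 g.py w18; python3 -c "
import cv2;a=cv2.imread('pics/s18.png')[120:260,130:300];cv2.imwrite('pics/s18z.png',cv2.resize(a,None,fx=4.2,fy=4.2))"
```

```text
23.8167 [ 0.39391609 -0.33253813  0.18529412]
t 23.87 now [ 0.394  -0.3325  0.1856] -145.37 f [-3.1 -1.6  6.4] g 0.11 q [-0.81  0.02  1.53 -0.    1.59  1.73]
3182 handle u [-0.0188 -0.0007  0.0053] vmax 0.06970286234174408
top vs v [[0.035  0.045  0.055  0.065 ]
 [0.0245 0.0245 0.0244 0.024 ]]
u -0.17 w 0.002016998435365311 v [0.0459 0.0593] 294
u -0.15000000000000002 w 0.01448412481888689 v [0.061  0.0687] 1191
u -0.13000000000000003 w 0.016057435111604318 v [0.0609 0.0689] 1221
u -0.11000000000000006 w 0.017593308455585016 v [0.0612 0.069 ] 906
u -0.09000000000000007 w 0.018638729981405467 v [0.0611 0.0691] 1719
u -0.07000000000000008 w 0.019832428196392037 v [0.0613 0.0692] 2034
u -0.05000000000000008 w 0.02137852445528612 v [0.0613 0.0691] 1710
u -0.03000000000000009 w 0.022669003256775174 v [0.0617 0.069 ] 1482
```

View pics/s18z.png

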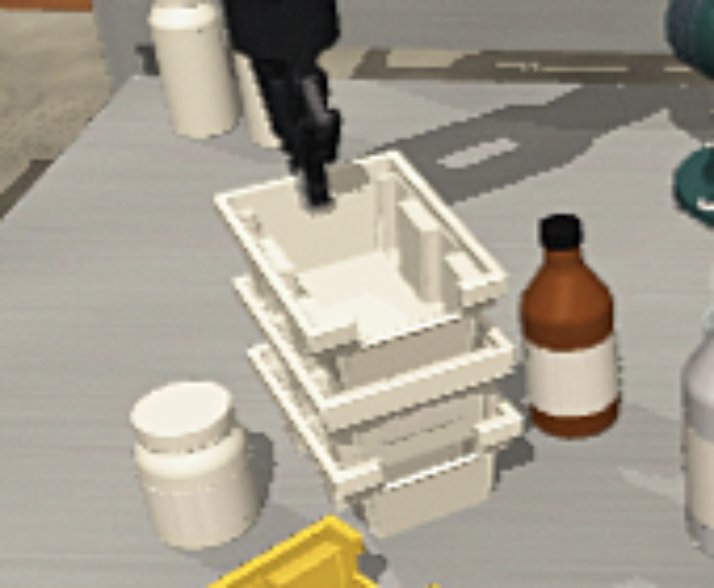

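Emit:
{"method": "carry_out", "body": {"targets": [{"hand":1,"x":0,"y":0,"z":0.002,"twist":0},{"hand":1,"x":0,"y":0.001,"z":0.002,"twist":0},{"hand":1,"x":0,"y":0,"z":0.002,"twist":0},{"hand":1,"x":0,"y":0,"z":0.002,"twist":0},{"hand":1,"x":0,"y":0,"z":0.002,"twist":0}]}}

```text
t: 24.28
position: [0.3938, -0.3333, 0.1786]
orientation: [-0.933, 2.998, -0.013]
ft_force: [-8.1, -2.6, 17.0]
grip_width: 0.109
```

```bash
python3 look.py scene s19; sed -i 's/w18.png/w19.png/' d.py; python3 d.py; python3 plan.py; python3 g.py w19
```

```text
24.3333 [ 0.39376224 -0.33328392  0.17855161]
t 24.38 now [ 0.3939 -0.3332  0.1789] -145.41 f [-7.6 -3.2 14.7] g 0.112 q [-0.81  0.02  1.54 -0.    1.57  1.73]
3280 handle u [-0.0188 -0.0006  0.0056] vmax 0.06961077318970052
top vs v [[0.035  0.045  0.055  0.065 ]
 [0.0247 0.0248 0.0247 0.0246]]
u -0.15000000000000002 w 0.010978649779644245 v [0.0456 0.0594] 901
u -0.13000000000000003 w 0.022975476857901557 v [0.0605 0.0683] 1305
u -0.11000000000000006 w 0.023422770971692694 v [0.0607 0.0686] 1034
u -0.09000000000000007 w 0.02341149261641018 v [0.0606 0.0686] 1865
u -0.07000000000000008 w 0.023652027045923167 v [0.0607 0.0691] 2224
u -0.05000000000000008 w 0.024075171197907478 v [0.061 0.069] 1892
u -0.03000000000000009 w 0.024390169369226427 v [0.0613 0.0689] 1578
```

Emit:
{"method": "carry_out", "body": {"targets": [{"hand":1,"x":0,"y":0,"z":0.002,"twist":0},{"hand":1,"x":0,"y":0,"z":0.001,"twist":0},{"hand":1,"x":0,"y":0,"z":0,"twist":0},{"hand":0.8,"x":0,"y":0,"z":0,"twist":0},{"hand":0.6,"x":0,"y":0,"z":0,"twist":0}]}}

```text
t: 24.8
position: [0.3944, -0.3326, 0.175]
orientation: [-0.933, 2.996, -0.011]
ft_force: [-0.1, 0.3, -0.5]
grip_width: 0.198
```

Emit:
{"method": "carry_out", "body": {"targets": [{"hand":0.3,"x":0,"y":0,"z":0,"twist":0},{"hand":0,"x":0,"y":0,"z":0,"twist":0},{"hand":-0.3,"x":0,"y":0,"z":-0.002,"twist":0},{"hand":-0.3,"x":0,"y":0,"z":-0.004,"twist":0},{"hand":-0.3,"x":0,"y":0,"z":-0.008,"twist":0}]}}

```text
t: 25.22
position: [0.3929, -0.33, 0.1836]
orientation: [0.936, -2.998, -0.005]
ft_force: [0.4, 0.2, -0.4]
grip_width: 0.651
```

```bash
python3 look.py wrist w20; python3 plan.py
```

```text
t 25.27 now [ 0.3938 -0.331   0.1865] -145.32 f [ 0.3 -1.4  1.1] g 0.648 q [-0.81  0.02  1.53  0.    1.59  1.73]
```

View pics/w20.png

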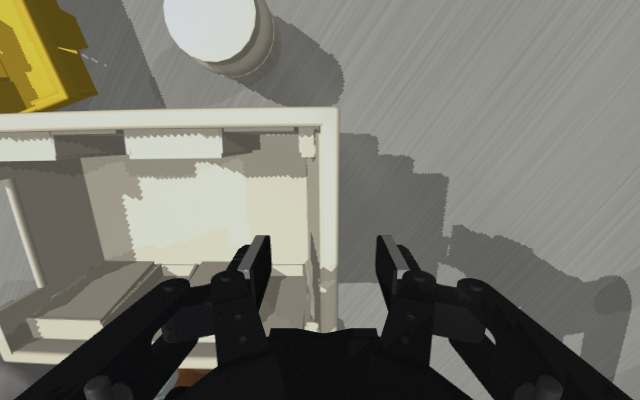

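Released, rim free between the open pads (column ~328). Rise and back off over the centre to measure.

Emit:
{"method": "carry_out", "body": {"targets": [{"hand":-1,"x":0,"y":0,"z":-0.015,"twist":0},{"hand":-1,"x":0,"y":0,"z":-0.03,"twist":0},{"hand":-1,"x":0,"y":0,"z":-0.035,"twist":0},{"hand":-1,"x":0,"y":0,"z":-0.035,"twist":0},{"hand":-1,"x":0,"y":0,"z":-0.035,"twist":0}]}}

```text
t: 25.68
position: [0.3933, -0.3305, 0.3369]
orientation: [-0.936, 2.999, -0.001]
ft_force: [0.3, -0.7, 0.4]
grip_width: 1.001
```

Emit:
{"method": "carry_out", "body": {"targets": [{"hand":-1,"x":-0.02,"y":0,"z":-0.03,"twist":0},{"hand":-1,"x":-0.03,"y":0,"z":-0.02,"twist":0},{"hand":-1,"x":-0.03,"y":0,"z":-0.01,"twist":0},{"hand":-1,"x":-0.01,"y":0,"z":0,"twist":0},{"hand":-1,"x":0,"y":0,"z":0,"twist":0}]}}

```text
t: 26.1
position: [0.4691, -0.2784, 0.3954]
orientation: [-0.941, 2.996, -0.002]
ft_force: [-0.5, -0.6, -0.6]
grip_width: 1.0
```

```bash
python3 look.py scene s21; sed -i 's/w19.png/w21.png/' d.py; python3 d.py; python3 plan.py; python3 e2.py w21 .201; python3 -c "
import cv2;a=cv2.imread('pics/s21.png')[120:260,130:330];cv2.imwrite('pics/s21z.png',cv2.resize(a,None,fx=4,fy=4))"
```

```text
26.15 [ 0.46784022 -0.27916139  0.39443816]
t 26.2 now [ 0.4671 -0.2796  0.3939] -145.32 f [-0.3 -0.7  0.4] g 0.998 q [-0.64  0.1   1.03 -0.    2.01  1.89]
[ 235  111  175  116 3847] ((469.40777587890625, -280.8511962890625), (197.1265106201172, 139.02609252929688), 34.82175827026367)
z 0.20134459384536732 slope [ 0.00592271 -0.00350417]
```

View pics/s21z.png

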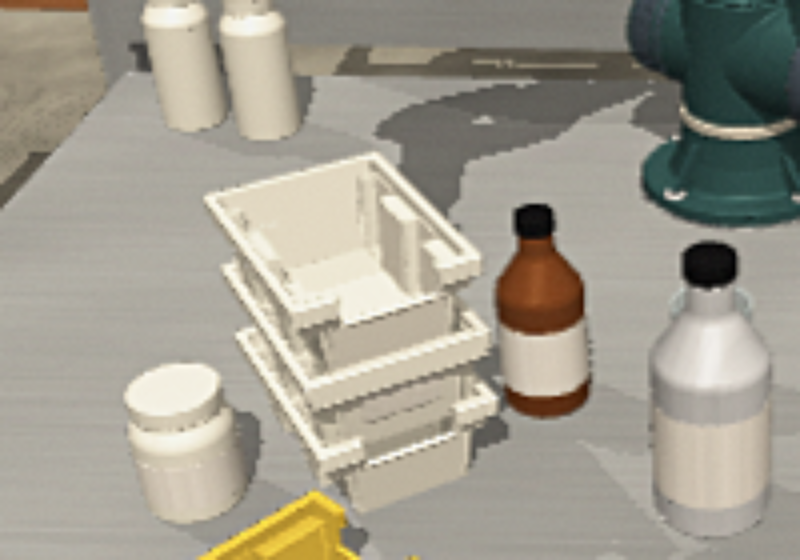

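Run:
```python
import cv2,numpy as np
a=cv2.imread('pics/s0.png',0).astype(np.float32);b=cv2.imread('pics/s21.png',0).astype(np.float32);c=cv2.imread('pics/s11.png',0).astype(np.float32)
for n,(r0,r1,c0,c1),p in (('bench front s0',(228,246,205,252),a),('b vs s11',(205,222,200,252),c),('jar',(210,250,160,192),a),('amber',(170,222,253,278),a),('solvent',(180,252,290,325),a)):
    t=p[r0:r1,c0:c1];R=cv2.matchTemplate(b[r0-8:r1+8,c0-8:c1+8],t,cv2.TM_CCOEFF_NORMED);m=cv2.minMaxLoc(R);print(n,m[1],np.array(m[3])-8)
from plant import arm,readout
s=readout.get_state();print(s['t'],np.abs(s['joint_velocities']).max())
print(arm.sign_off())
```

```text
bench front s0 0.7209756970405579 [0 0]
b vs s11 0.3246789872646332 [0 0]
jar 0.999146580696106 [0 0]
amber 0.9905757904052734 [0 0]
solvent 0.9969184994697571 [0 0]
26.2 0.02307229803731061
the job is handed in; nothing more can be done
None
```

Both washed totes are stacked on the bench tote, each turned end for end to the one under it. I handed the job in at 26.2 s with the gripper open and clear. No verdict is reported, so the figures below are my own measurements.

- **How it went:** I gripped each tote by its handle rim, and closing the jaws brought it nearly level. I carried both over the bottles. tote_b went on first with its handle over the bench tote's pouring end, then tote_a the opposite way round. Each was lowered until its feet bore on the ledges, pressed almost level with about 17 N or less, and released from roughly 3 mm.
- **tote_b:** its rim is at 0.138 m, which puts it about 63 mm above the bench tote. It is about 2.7 mm off the bench tote's centre and tilted about 0.008 rad.
- **tote_a:** its rim is at 0.201 m, which puts it about 63 mm above tote_b. It is about 2.3 mm off tote_b's centre and tilted about 0.007 rad.
- **Bystanders:** the jar, amber bottle and solvent bottle show no shift in the scene picture. I did not check the beaker separately.
- **Weaker checks:**
  - The bench tote matched its starting position with no shift, but only at a score of 0.72, because the stack now shades it.
  - The check that placing tote_a had not shifted tote_b scored only 0.32, because tote_a now hides part of it. tote_b's figures above are therefore from before tote_a went on.

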